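Fit the LED module and lock the hatch of the microscope light source

TASK

Put the finned LED module, orange pull tab up, fully home in the well of the microscope's light source, then swing the blue hatch shut over it. Fasten the hatch with its black wing stud: press the stud in against its spring until you feel it bottom, keep it in and turn it a quarter turn clockwise to its stop, then let go so that it springs back into its lock. The receptacle under the stud is set to a different depth in every unit and its plate is thin, so go by feel and never force it, neither pressing nor turning. Leave the bottles, the dish and the timer where they are.

Things in the scene. Friction and masses are not known exactly. Their poses are not given: they have to be found in the camera images.
- light_source: Fixed grey box, 200 (x) x 150 (y) x 62 mm high. Origin at the centre of its underside; x from its front (dimmer knob) to the hinge side at the back, y to the left seen from the front, z up. Its flat top, the deck, is at z = 62 mm. Module well and, 97 mm nearer the front, a 36 mm round hole with the steel lock receptacle are in the deck.
- well (a point): Centre of the mouth of the module well, on the deck, 42 mm behind the box's origin; axes as the box's. The well is 51 (x) x 47 (y) mm and 35 mm deep with a flat floor and 1 mm chamfer.
- hatch (a joint): Hinge angle of the blue hatch, rad: 0 = shut on the deck, grows as it opens up and backward; 1.75 to 1.95 at the start, stop at 2.05. The hinge is stiff (0.18 N m): the hatch (150 g) stays at any angle and takes 1 to 3 N at its free edge to move. A module that is not home keeps it from shutting.
- hatch_hinge (a point): Point on the hatch's hinge axis at mid-width, on the deck, 88 mm behind the box's origin; fixed to the box, axes as the box's; the hinge axis is y.
- hatch_edge (a point): Middle of the hatch's free edge, outer face, 174 mm from the hinge axis; moves with the hatch (shut: x to the hinge, z up). The hatch is a 4 mm plate, 132 mm wide, with a vented hood 33 mm high (84 x 88 mm) on its hinge half; the stud stands on the centre line 31 mm in from the free edge, 55 mm before the hood.
- stud: Shaft of the stud in the hatch, origin on its axis; slides along its -z when pressed. Spring 4.5 N at rest, +0.35 N per mm. Its cross-pin goes through the receptacle's slot and can turn once past the plate, after 7.5 to 16.5 mm of travel (set unit by unit); 1.6 mm deeper is a rigid floor. Not past, the slot blocks turning. More than 30 N of stud on receptacle (floor, slot or stop) bends it.
- stud_turn (a joint): Turn of the stud, rad, clockwise seen from outside: 0 = open, pin along the slot (within 0.06 at the start; white dot), 1.40 = locked (red dot). The end stop is met at about 1.5; above 1.27 the pin is under the locking notch and, let go, springs back out 2 mm into it and is held.
- stud_grip (a point): Centre of the stud's black wing: 32 mm long (its x), 10 mm thick (its y), on a 30 mm disc whose top is 8 mm below this point; the wing's top is 9 mm above it. z is the stud axis, out of the hatch. Hatch shut and stud not pressed: 38 mm above the deck. Open, the wing lies along the box's x; locked, along its y.
- module_tab (a point): Centre of the orange pull tab of the LED module: 10 mm (x) thick, 30 mm (y) long, 22 mm high, 45 mm above the module's underside; axes the module's. The module (about 0.2 kg) stands upright on the bench; its finned body is 48 (x) x 44 (y) x 34 mm high. It goes in with its x along the box's x, either way round.
- module_foot (a point): Centre of the underside of the LED module, same axes; when fully home it is 35 mm below the well's mouth.
- stain_bottle: Brown bottle with white cap, 42 mm across, 92 mm high, loose bystander; origin under its centre.
- oil_bottle: Small brown dropper bottle with black cap, 30 mm across, 91 mm high, loose bystander; origin under its centre.
- petri_dish: Clear covered dish, 59 mm across, 14 mm high, loose bystander; origin under its centre.
- timer: White digital timer, 62 x 62 x 20 mm, loose bystander; origin under its centre.
Things that resemble listed ones, but are neither listed nor needed, are in the scene too. Of the things shaped like the part that bears module_tab, the aluminium one is meant.

How it is judged (in metres and radians):
On the way, in this order (a step that is already met when the one before it is completed fails the run):
1. the LED module is fully home in the well (z of module_foot in the frame of well below -0.033 m and horizontal distance between module_foot and well below 0.004 m), for 0.2 s.
2. the hatch is shut (value of joint hatch below 0.03 rad), for 0.2 s.
At the end, for the whole second after the job is handed in: The module is home in the well (underside at least 33 mm below the mouth, within 4 mm of its centre), the hatch is shut (within 0.03 rad) and the stud is turned into its lock (beyond 1.27 rad) (all of step 1 and value of joint hatch below 0.03 rad and value of joint stud_turn above 1.27 rad); the robot touches nothing.
It fails at once if the stud loads the receptacle with more than 30 N (contact force between stud and light_source above 30 N).
It fails at once if the stain bottle is moved by more than 20 mm (distance of stain_bottle from where it was at the start of the episode above 0.02 m).
It fails at once if the oil bottle is moved by more than 20 mm (distance of oil_bottle from where it was at the start of the episode above 0.02 m).
It fails at once if the petri dish is moved by more than 20 mm (distance of petri_dish from where it was at the start of the episode above 0.02 m).
It fails at once if the timer is moved by more than 20 mm (distance of timer from where it was at the start of the episode above 0.02 m).
It also fails if it takes over 72 s, if anything falls off the work surface, if the arm or the gripper's body presses on something with over 40 N, if the wrist force passes 120 N, or if a joint passes its speed limit or range.

ROBOT

A 7-joint arm with a two-finger parallel gripper is mounted at the origin on a cart in front of the work surface, level with it; the furniture and walls round the work are solid. World frame = base frame: x ahead of the robot, y to its left, z up, the work surface at z = 0. Lengths are in m, angles in degrees, forces in N, time in s.
With the tool pointing down it reaches from about 0.35 to 0.9 m from the base axis. Payload 8.1 kg.
Tool frame: the origin (TCP) lies at the very end of the fingers, on their centre line; the grasp point (between the pads) lies 19 mm behind it (r.grip_depth is the distance from the TCP to the grasp point, in m); z points along the fingers, y is the direction in which the jaws open and shut (so a half turn about z gives the same grasp; the last joint's range is limited). The gripper opens to 85 mm and grips with 20 to 120 N. Pads are 22 mm wide; open, the fingers measure 114 mm over their backs; the gripper's body (76 mm by 85 mm) begins 54 mm behind the grasp point. The pads swing forward as they close: fully open they stand 13 mm farther back than shut.
Start: joints at [-79.103, 24.895, 1.432, 90.138, -0.665, 64.973, -4.303], TCP at [0.18, 0.598, 0.231] pointing down, gripper open.
Joint ranges: [-149.89, 149.89], [-25.12, 119.58], [-72.63, 75.52], [4.76, 147.25], [-75.54, 255.54], [6.69, 114.76], [-157.13, 157.13]. Speed limits (degrees/s): [127.2, 127.2, 172.46, 172.46, 180, 180, 180].

INTERFACE

Orientations are given as a 3x3 rotation matrix whose columns are the frame's x, y, z axes.
In Python, from rig import status, eyes, ticket, r gives the robot as it stands.
- The arm moves only by the shell command python3 -m handwheel 'ROWS' [FORCE]. ROWS is JSON, a list of rows, each a list of 3 entries, a list of its own where there are three numbers: the opening, from -1 (shut) to 1 (fully open), then the shift along the tool's x, y, z in m, then the turn, a rotation vector about the tool's x, y, z in rad. In form: [[claw, [tx, ty, tz], [ax, ay, az]], ...]. A call has 1 to 10 rows; each row shifts and turns the commanded pose from where the row before left it, along the tool's axes as they then stand; what a row does not reach is not made up. A row lasts 1/8 s, in which the tool goes at most 62.5 mm and 10.7 degrees, less where a joint would pass 70% of its speed; a pose out of reach is approached as far as the arm can. A call is refused whole if a number of a shift passes 0.0625 or a number of a turn 0.188, either way. A call with a gripper value outside its range is refused whole. The fingers move at their own pace and stop on an object; FORCE is the grip in N (left out, the last holds). Time passes only in rows, so rows that do not move let the fingers close. It gives the time, the measured TCP pose, the force and the opening at its end, in the units of the state.
- status.state(): the state, without advancing time (a new reading comes with each control period).
- eyes.snapshot(name): name is "scene" or "top"; returns (picture, depth): 420x560x3 uint8, blue, green, red; 420x560 float32, m along the optical axis (not along the pixel's ray), 0 where there is no reading.
- eyes.calibration(name): a dict with "K" (3x3 intrinsics, pixels), "origin" and "orientation" of the camera in the world. Camera axes: x right, y down, z forward; pixel columns grow to the right and rows downward; lengths in m; the calibration is good to about 2 mm. A picture is of the moment at which its call begins. calibration takes no time and is no camera call.
- ticket.finish_job(): hands the job in, once; it reports no verdict.
The state is a dict: "clock": time; "qpos": joint angles; "joint_vel": joint speeds; "effort": joint torques, N m; "tcp_pos": TCP position; "orientation": TCP orientation; "ft_force": force on the tool from outside, world axes, zero at the start; "torque": the same for the moment, N m; "finger_gap": finger opening in m.
Only numpy, scipy, OpenCV 4.12 (cv2) and the standard library are available. Lean on these libraries where they do the work, as an engineer would, in place of code of your own. Each camera call takes 0.05 s, during which the arm holds its last target.

## Working session

There is one attempt and no reset: what is moved stays moved. The work goes in short steps, Python scripts to look and compute and a shell command to move; the robot and the scene stay as the last step left them, time stands still between calls to the robot, and variables do not carry over. Pictures are saved under pics/ and viewed, and the job is handed in when it is done.

```bash
ls; mkdir -p pics; python3 - <<'E'
from rig import status, eyes, ticket, r
import cv2, numpy as np
print(status.state()); print(r)
for n in ("scene","top"):
    p,d=eyes.snapshot(n); cv2.imwrite(f"pics/{n}0.png",p); np.save(f"pics/{n}0.npy",d); print(n,eyes.calibration(n))
E
```

```text
pics
{'clock': 0.0, 'qpos': array([-79.1022584 ,  24.93583971,   1.42952116,  90.18896036,
        -0.66464121,  64.974167  ,  -4.30154453]), 'joint_vel': array([-0.03235786,  0.05968885, -0.02208755,  0.01376466,  0.06323329,
       -0.13476229, -0.051712  ]), 'effort': array([ 2.95363943e-04, -6.70484090e+01,  1.02519248e+00, -3.16205049e+01,
        1.56138826e-02,  1.24931560e-02,  3.43489921e-05]), 'tcp_pos': array([0.1802918, 0.5978985, 0.2305333]), 'orientation': array([[-9.57431837e-01,  2.88659264e-01, -3.27456512e-04],
       [ 2.88659419e-01,  9.57430594e-01, -1.54819527e-03],
       [-1.33384024e-04, -1.57681485e-03, -9.99998748e-01]]), 'ft_force': array([ 0.11241704, -0.36205975, -0.41712587]), 'torque': array([-0.03997396,  0.04098807, -0.00562865]), 'finger_gap': 0.08543728263645643}
<Robot object at 0x7f3394f83a10>
scene {'K': array([[485.07176227,   0.        , 282.6168866 ],
       [  0.        , 485.07176227, 213.48953078],
       [  0.        ,   0.        ,   1.        ]]), 'origin': array([ 0.13636807, -0.46120605,  0.86665471]), 'orientation': array([[ 0.85002928, -0.40057264,  0.34204061],
       [-0.52635158, -0.62117463,  0.58059977],
       [-0.02010543, -0.67356042, -0.73885867]])}
top {'K': array([[487.00300594,   0.        , 280.4324836 ],
       [  0.        , 487.00300594, 216.11856862],
       [  0.        ,   0.        ,   1.        ]]), 'origin': array([0.31544479, 0.15774388, 1.11175484]), 'orientation': array([[-0.00407752, -0.98720522,  0.15940274],
       [-0.99992991,  0.00579699,  0.01032338],
       [-0.01111535, -0.15934948, -0.98715966]])}
```

View pics/scene0.png

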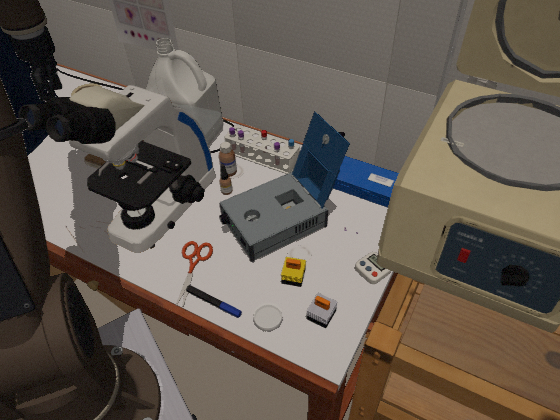

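View pics/top0.png

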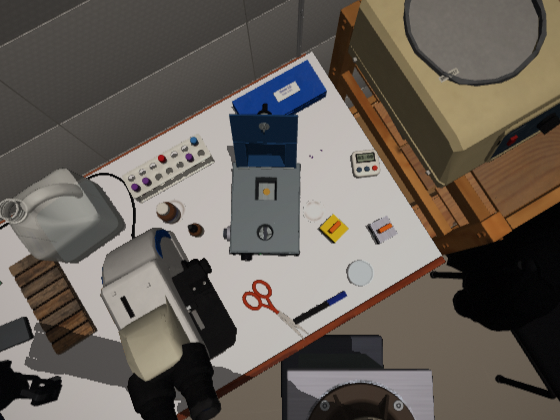

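```bash
python3 - <<'E'
import cv2, numpy as np
a=cv2.imread("pics/top0.png"); b=cv2.imread("pics/scene0.png")
cv2.imwrite("pics/c1.png",cv2.resize(a[200:260,310:410],None,fx=8,fy=8,interpolation=cv2.INTER_CUBIC)[:600])
cv2.imwrite("pics/c2.png",cv2.resize(a[95:265,215:315],None,fx=3.5,fy=3.5,interpolation=cv2.INTER_CUBIC)[:600])
cv2.imwrite("pics/c3.png",cv2.resize(b[240:340,260:380],None,fx=6,fy=6,interpolation=cv2.INTER_CUBIC))
E
```

```text
(no output)
```

View pics/c1.png

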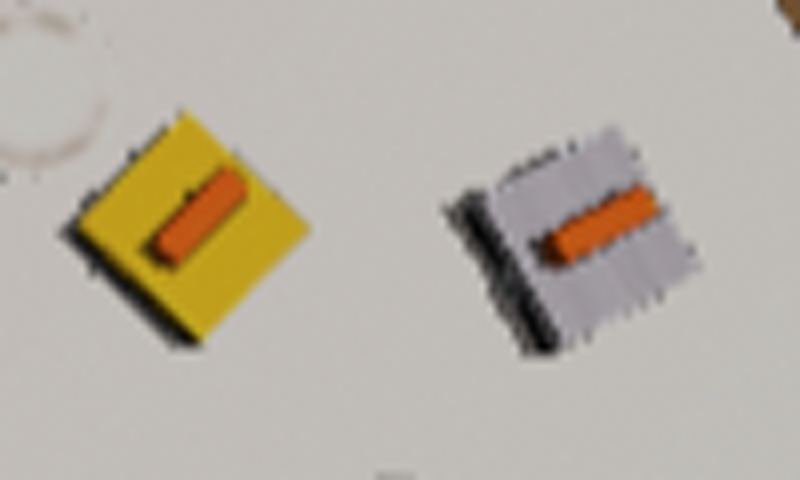

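View pics/c2.png

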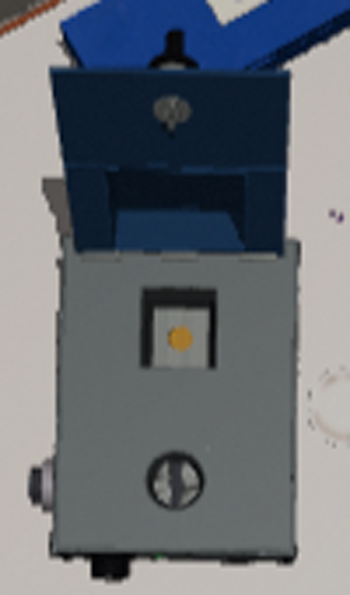

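View pics/c3.png

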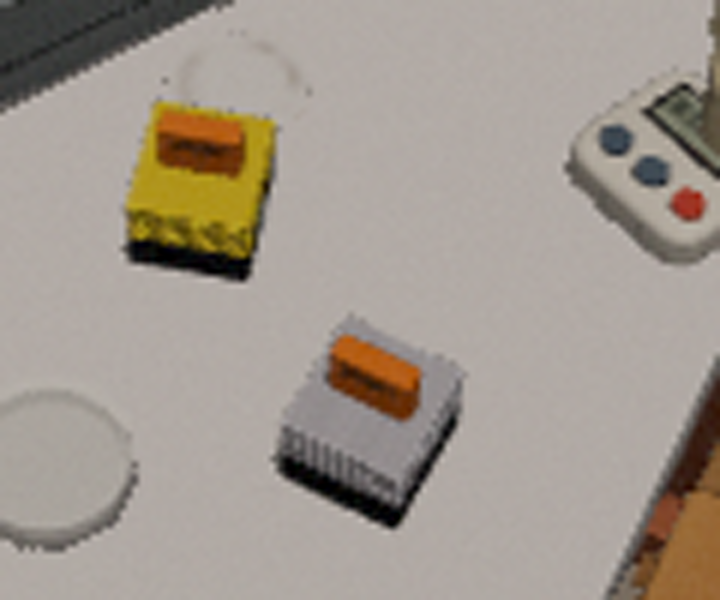

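Two candidates in the top view: yellow at (334,229) and grey, finned at (383,230), both with orange tabs. The grey one is the aluminium module. The crops confirm it: bare metal with fins. The petri dish is at (359,272) and the timer at (366,163).

```bash
cat > h.py <<'E'
import cv2, numpy as np
from rig import status, eyes, r
def cloud(n,d):
    c=eyes.calibration(n);K=c["K"];v,u=np.mgrid[:d.shape[0],:d.shape[1]]
    P=np.stack([(u-K[0,2])/K[0,0]*d,(v-K[1,2])/K[1,1]*d,d],-1)
    return P@np.asarray(c["orientation"]).T+c["origin"]
def ray(n,uv,z):
    c=eyes.calibration(n);K=c["K"]
    w=np.asarray(c["orientation"])@[(uv[0]-K[0,2])/K[0,0],(uv[1]-K[1,2])/K[1,1],1]
    return c["origin"]+w*(z-c["origin"][2])/w[2]
E
python3 - <<'E'
from h import *
for n in ("top","scene"):
    a=cv2.imread(f"pics/{n}0.png").astype(int);W=cloud(n,np.load(f"pics/{n}0.npy"))
    z=W[...,2]
    # deck
    m=(abs(z-.062)<.004)&(abs(a[...,2]-a[...,0])<25)
    roi=np.zeros_like(m)
    if n=="top": roi[160:260,222:305]=1
    else: roi[165:260,215:335]=1
    m&=roi
    nl,l,s,_=cv2.connectedComponentsWithStats(m.astype(np.uint8)); k=1+np.argmax(s[1:,4]); q=W[l==k]
    rc=cv2.minAreaRect((q[:,:2]*1000).astype(np.float32)); print(n,"deck",np.median(q[:,2]),rc, cv2.boxPoints(rc))
    # tab
    o=(a[...,2]>150)&(a[...,1]>50)&(a[...,1]<130)&(a[...,0]<70)
    roi=np.zeros_like(o)
    if n=="top": roi[215:245,368:405]=1
    else: roi[285:320,305:345]=1
    q=W[o&roi]; print("tab",len(q),np.percentile(q[:,2],[5,50,95]))
    t=q[q[:,2]>.050] ; print(t.mean(0),cv2.minAreaRect((t[:,:2]*1000).astype(np.float32)))
    vv,uu=np.where(o&roi); print(uu.mean(),vv.mean())
    # body top
    roi=np.zeros_like(o)
    if n=="top": roi[210:250,360:405]=1
    else: roi[280:335,295:350]=1
    q=W[(abs(z-.034)<.004)&roi]; print("body",len(q),np.median(q[:,2]),cv2.minAreaRect((q[:,:2]*1000).astype(np.float32)))
    print("bench z",np.median(W[285:300,280:300,2]) if n=="top" else np.median(W[280:290,255:265,2]))
E
```

```text
top deck 0.06169073165290617 ((504.9120788574219, 202.65667724609375), (151.7717742919922, 203.3041229248047), 88.74100494384766) [[401.6172  129.0226 ]
 [604.87225 124.55562]
 [608.207   276.29077]
 [404.9519  280.75775]]
tab 48 [0.05271495 0.05543465 0.058728  ]
[ 0.45882716 -0.05989705  0.05565763] ((459.0345458984375, -60.652748107910156), (7.824410915374756, 27.4908390045166), 26.058025360107422)
385.2291666666667 227.79166666666666
body 342 0.03401577169743508 ((458.7769470214844, -59.97507095336914), (47.7941780090332, 44.593257904052734), 27.745052337646484)
bench z -0.0004344926955021089
scene deck 0.06249684056024141 ((501.23681640625, 203.58218383789062), (154.7959747314453, 203.65061950683594), 88.65013122558594) [[397.61646 128.60442]
 [601.2106  123.80693]
 [604.8572  278.55994]
 [401.26306 283.35742]]
tab 60 [0.05407087 0.05639378 0.058435  ]
[ 0.45671515 -0.05906     0.05642652] ((457.1758728027344, -58.76203155517578), (10.370525360107422, 27.52362060546875), 26.69667625427246)
322.25 299.8333333333333
body 353 0.034381518593216476 ((456.352783203125, -58.5423698425293), (49.52717971801758, 44.93670654296875), 27.427099227905273)
bench z 0.0006022384371766054
```

```bash
python3 - <<'E'
from h import *
for n in ("top","scene"):
    a=cv2.imread(f"pics/{n}0.png");W=cloud(n,np.load(f"pics/{n}0.npy"));g=cv2.cvtColor(a,cv2.COLOR_BGR2GRAY)
    z=W[...,2]
    roi=np.zeros(z.shape,np.uint8)
    if n=="top": roi[168:250,236:297]=1
    else: roi[180:240,232:318]=1
    m=((z<.057)&(roi>0)).astype(np.uint8)
    nl,l,s,c=cv2.connectedComponentsWithStats(m)
    for k in range(1,nl):
        if s[k,4]<40: continue
        vv,uu=np.where(l==k); p=np.array([ray(n,(u,v),.062) for u,v in zip(uu,vv)])
        print(n,s[k],c[k],p.mean(0)[:2],cv2.minAreaRect((p[:,:2]*1000).astype(np.float32)))
a=cv2.imread("pics/top0.png");b=cv2.imread("pics/scene0.png")
cv2.imwrite("pics/c4.png",cv2.resize(a[170:210,245:290],None,fx=12,fy=12,interpolation=cv2.INTER_CUBIC))
cv2.imwrite("pics/c5.png",cv2.resize(b[165:250,210:340],None,fx=6,fy=6,interpolation=cv2.INTER_CUBIC))
# hatch plane
W=cloud("top",np.load("pics/top0.npy"));q=W[118:140,240:290].reshape(-1,3)
W2=cloud("scene",np.load("pics/scene0.npy"))
print(W[113:170:6,280],W[114,235:298:10])
E
```

```text
top [255 178  22  23 472] [265.76483051 188.71186441] [0.54637108 0.20080802] ((545.79052734375, 201.36550903320312), (46.415035247802734, 49.55640411376953), 89.61175537109375)
top [257 225  16  16 208] [264.55288462 232.375     ] [0.44939276 0.20337114] ((449.15399169921875, 203.5012969970703), (32.62935256958008, 32.8697624206543), 89.92444610595703)
scene [232 180  39  17 338] [244.93195266 185.17751479] [0.48161852 0.29711269] ((487.6512451171875, 282.19830322265625), (53.782447814941406, 91.42981719970703), 57.028202056884766)
scene [276 190  27  20 282] [288.59574468 199.57446809] [0.5433582  0.20060052] ((543.4890747070312, 201.19068908691406), (43.31413269042969, 49.049644470214844), 89.3692855834961)
scene [244 211  16  10 122] [251.49180328 215.7704918 ] [0.44664524 0.203041  ] ((447.1788635253906, 203.76547241210938), (27.187532424926758, 33.647987365722656), 57.21146011352539)
scene [266 216  52  24 626] [300.03833866 231.49680511] [0.51300143 0.10572712] ((503.0075378417969, 97.90180969238281), (57.095359802246094, 127.8586196899414), 88.27143859863281)
scene [232 222  
[... 185 characters left out ...]
98329 0.0384534 ]
 [0.64921888 0.16716414 0.21672192]
 [0.64288317 0.16737992 0.20080906]
 [0.63655749 0.1676091  0.18377611]
 [0.6302101  0.16785218 0.1655904 ]
 [0.62381915 0.16811008 0.14618411]
 [0.6311161  0.16886849 0.08055074]
 [0.62328284 0.1691358  0.0608334 ]
 [0.60802306 0.16913384 0.06600481]
 [0.59410835 0.16917848 0.06684972]] [[ 7.43620490e-01  2.77271893e-01 -4.05027951e-04]
 [ 7.28624218e-01  2.49977393e-01  3.80446554e-02]
 [ 7.29990487e-01  2.27087188e-01  3.39901017e-02]
 [ 6.66602407e-01  1.96826520e-01  1.98363631e-01]
 [ 7.28393188e-01  1.80576682e-01  3.71378759e-02]
 [ 7.29005363e-01  1.57438719e-01  3.50412257e-02]
 [ 7.42127485e-01  1.33511063e-01  3.57701629e-04]]
```

View pics/c4.png

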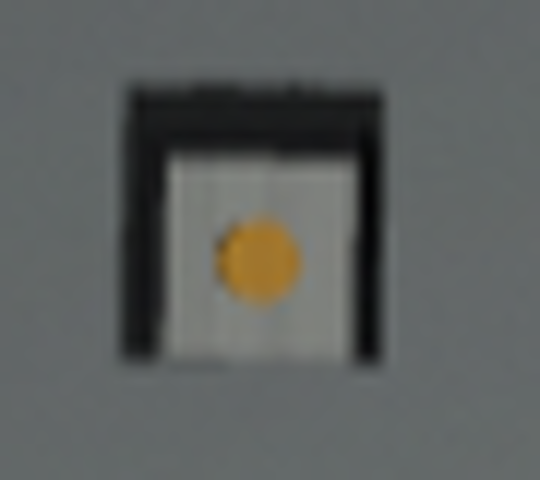

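View pics/c5.png

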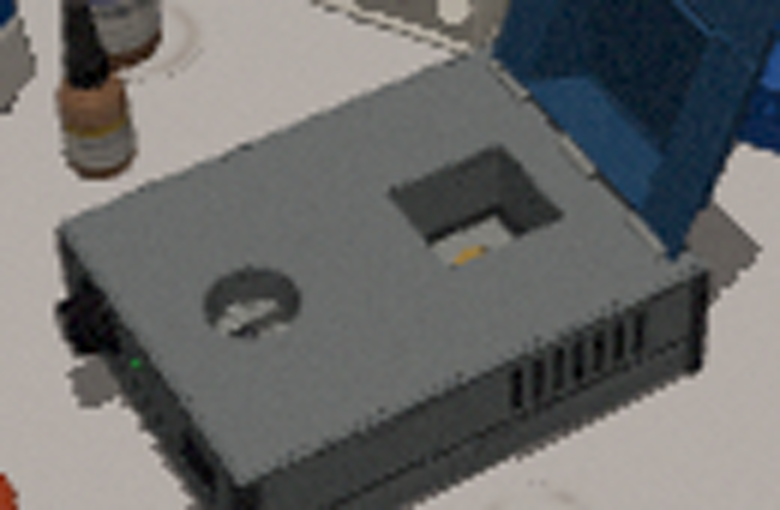

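```bash
python3 - <<'E'
from h import *
H=np.full((20,28),np.nan)
P=np.concatenate([cloud(n,np.load(f"pics/{n}0.npy"))[np.load(f"pics/{n}0.npy")>0] for n in("top","scene")])
i=((P[:,0]+.1)/.05).astype(int);j=((P[:,1]+.5)/.05).astype(int)
for a in range(20):
    for b in range(28):
        s=P[(i==a)&(j==b)&(P[:,2]>-.3)]
        if len(s)>3:H[a,b]=s[:,2].max()*100
print("y    "+" ".join(f"{-50+5*b:4d}" for b in range(28)))
for a in range(20): print(f"{-10+5*a:4d} "+" ".join(f"{H[a,b]:4.0f}" for b in range(28)))
E
```

```text
y     -50  -45  -40  -35  -30  -25  -20  -15  -10   -5    0    5   10   15   20   25   30   35   40   45   50   55   60   65   70   75   80   85
 -10  nan  nan  nan  nan  nan  nan  nan  nan   26   24    2  nan  nan  nan  nan  nan  nan  nan  nan  nan  nan  nan  nan  nan  nan  nan  nan  nan
  -5  nan  nan  nan  nan  nan  nan  nan  nan   32   37  nan  nan  nan  nan  nan  nan  nan  nan  nan  nan  nan  nan  nan  nan  nan  nan  nan  nan
   0  nan  nan  nan  nan  nan  nan    0    0   33   44   46  nan    0    0  nan  nan  nan    0    0    1    1    0    0    0   -0   -0  nan  nan
   5  nan  nan  nan  nan  nan  nan    0    2   34   42   51   55    2    0  nan    0    0    1    0    1    1    1    1    1    1    3   18   22
  10  -28  nan  nan  nan  nan  nan    1    1    2    2    2   56   57    1    0   40   41   39    1    1   35   47   41    1    1    1   14   25
  15  -27  nan  nan  nan  nan  nan    0    0    0    1    0   -0    0    1    1   41   39   39   18    1   43   49   34    2    1    2  nan   16
  20  -14  -15  -20  nan  nan  nan  nan  nan  nan  nan    1    1    1    1    1   39 
[... 1244 characters left out ...]
   39   39   39   39   39   39    1    1   23   23   23   23    6    8   52   57   57  nan  nan  nan  nan  nan  nan  nan
  70  nan  nan  nan  nan   39   39   38   38   39   39   38    1    4    4    4    4    1   48   53   53  nan  nan  nan  nan  nan  nan  nan  nan
  75  nan  nan  nan  nan   39   39   38   38   39   39   49    4    4    4    4   43   44   45  nan  nan  nan  nan  nan  nan  nan  nan  nan  nan
  80  nan  nan  nan  nan  nan  nan   38   39   43   52   52    4    4   45   45   44  nan  nan  nan  nan  nan  nan  nan  nan  nan  nan  nan  nan
  85  nan  nan  nan  nan  nan  nan  nan   42   53   53   52   32   47   46  nan  nan  nan  nan  nan  nan  nan  nan  nan  nan  nan  nan  nan  nan
```

```bash
python3 -m handwheel '[[0,[0,0,-0.05],[0,0,0]],[0,[0,0,-0.058],[0,0,0]],[0,[0,0,-0.058],[0,0,0]],[0,[0,0,-0.058],[0,0,0]],[0,[0,0,-0.05],[0,0,0]],[0,[-0.02,-0.01,0],[0,0,0]],[0,[-0.041,-0.02,0],[0,0,0]]]' 60
```

```text
clock: 0.98
tcp_pos: [0.2294, 0.5523, 0.5039]
orientation: [[-0.958, 0.285, -0.001], [0.285, 0.958, -0.001], [0.001, -0.002, -1.0]]
ft_force: [0.3, 0.3, -0.8]
finger_gap: 0.0428
```

```bash
python3 -m handwheel '[[0,[-0.045,-0.022,0],[0,0,0]],[0,[-0.045,-0.022,0],[0,0,0]],[0,[-0.045,-0.022,0],[0,0,0]],[0,[-0.045,-0.022,0],[0,0,0]],[0,[-0.045,-0.024,0],[0,0,0]],[0,[-0.025,-0.045,0],[0,0,0]],[0,[-0.016,-0.049,0],[0,0,0]],[0,[-0.016,-0.049,0],[0,0,0]],[0,[-0.016,-0.049,0],[0,0,0]],[0,[-0.016,-0.049,0],[0,0,0]]]'
```

```text
clock: 2.22
tcp_pos: [0.4283, 0.121, 0.5042]
orientation: [[-0.957, 0.289, -0.002], [0.289, 0.957, -0.001], [0.001, -0.001, -1.0]]
ft_force: [1.7, 0.0, 0.2]
finger_gap: 0.0427
```

```bash
python3 -m handwheel '[[0,[-0.02,-0.041,0],[0,0,0]],[0,[-0.02,-0.041,0.03],[0,0,0]],[0,[-0.02,-0.041,0.04],[0,0,0]],[0,[-0.02,-0.041,0.05],[0,0,0]],[0,[0,0,0.055],[0,0,0.16]],[0,[0,0,0.055],[0,0,0.16]],[0,[0,0,0.055],[0,0,0.16]],[0,[0,0,0.05],[0,0,0.16]],[0,[0,0,0.045],[0,0,0.16]],[0,[0,0,0],[0,0,0]]]'; python3 - <<'E'
from h import *
s=status.state();p=s["tcp_pos"];R=s["orientation"];print(p,np.degrees(np.arctan2(R[1,1],R[0,1])))
for n in("top","scene"):
    a,d=eyes.snapshot(n);np.save(f"pics/{n}1.npy",d);cv2.imwrite(f"pics/{n}1.png",a)
E
```

```text
clock: 3.48
tcp_pos: [0.454, -0.0536, 0.1264]
orientation: [[-0.46, 0.888, -0.008], [0.888, 0.46, -0.001], [0.002, -0.007, -1.0]]
ft_force: [-0.4, -0.4, -0.6]
finger_gap: 0.0426
[ 0.45398026 -0.05360938  0.12641118] 27.376536232197687
```

View pics/scene1.png

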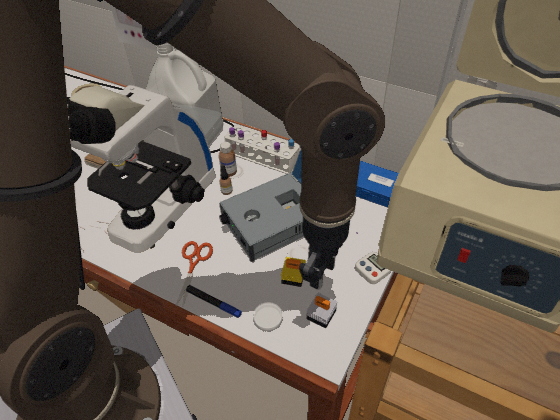

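```bash
python3 -m handwheel '[[-0.2,[-0.007,0.001,0.02],[0,0,0]],[-0.2,[0,0,0.03],[0,0,0]],[-0.2,[0,0,0.02],[0,0,0]],[-0.2,[0,0,0.01],[0,0,0]],[-0.2,[0,0,0],[0,0,0]]]'; python3 - <<'E'
from h import *
s=status.state();p=s["tcp_pos"];R=s["orientation"];print(p,R)
for n in("scene",):
    a,d=eyes.snapshot(n);np.save(f"pics/{n}2.npy",d);cv2.imwrite(f"pics/{n}2.png",cv2.resize(a[240:340,260:380],None,fx=6,fy=6,interpolation=cv2.INTER_CUBIC))
E
```

```text
clock: 4.2
tcp_pos: [0.4623, -0.059, 0.05]
orientation: [[-0.461, 0.887, 0.001], [0.887, 0.461, 0.0], [-0.0, 0.001, -1.0]]
ft_force: [0.4, -0.5, 0.0]
finger_gap: 0.0338
[ 0.46230382 -0.0589597   0.04995043] [[-4.61011246e-01  8.87393555e-01  1.14424677e-03]
 [ 8.87394281e-01  4.61011067e-01  4.31326819e-04]
 [-1.44753786e-04  1.21424456e-03 -9.99999252e-01]]
```

View pics/scene2.png

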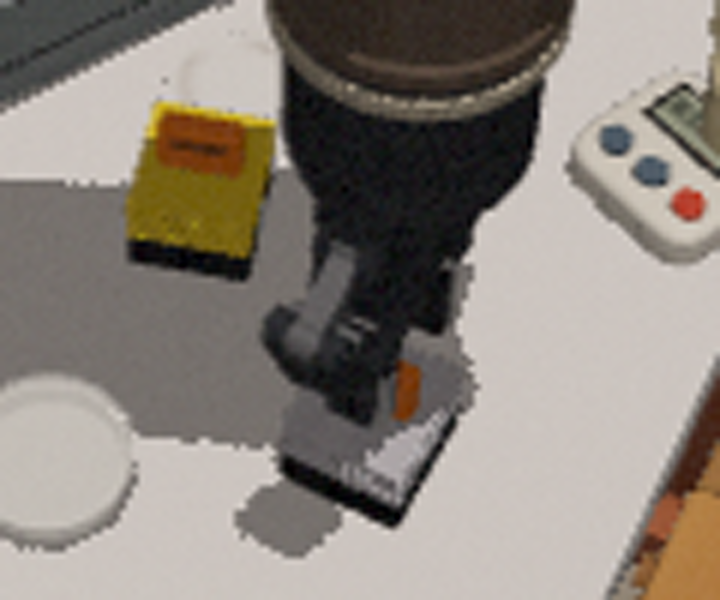

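```bash
python3 -m handwheel '[[-0.2,[0.0015,-0.004,0],[0,0,0]],[-0.2,[0,0,0.006],[0,0,0]],[-0.2,[0,0,0.005],[0,0,0]],[-1,[0,0,0],[0,0,0]],[-1,[0,0,0],[0,0,0]],[-1,[0,0,0],[0,0,0]]]' 50
```

```text
clock: 5.0
tcp_pos: [0.4573, -0.0595, 0.0381]
orientation: [[-0.46, 0.888, -0.0], [0.888, 0.46, 0.0], [0.0, -0.0, -1.0]]
ft_force: [-0.8, 0.7, -1.6]
finger_gap: 0.0088
```

```bash
python3 -m handwheel '[[-1,[0,0,-0.02],[0,0,0]],[-1,[0,0,-0.05],[0,0,0]],[-1,[0.012,0.013,-0.05],[0,0,0]],[-1,[0.036,0.037,0],[0,0,0]],[-1,[0.036,0.037,0],[0,0,0]],[-1,[0.036,0.037,0],[0,0,0]],[-1,[0.036,0.037,0],[0,0,0]],[-1,[0.022,0.024,0],[0,0,0.1]],[-1,[0.012,0.014,0],[0,0,0.14]],[-1,[0,0,0],[0,0,0.14]]]' 70; python3 -m handwheel '[[-1,[0,0,0],[0,0,0.12]],[-1,[0,0,0],[0,0,0]],[-1,[0,0,0],[0,0,0]]]'
```

```text
clock: 6.25
tcp_pos: [0.5484, 0.2019, 0.1576]
orientation: [[-0.096, 0.995, -0.0], [0.995, 0.096, -0.0], [-0.0, -0.0, -1.0]]
ft_force: [-0.8, -0.8, -2.4]
finger_gap: 0.0083
clock: 6.62
tcp_pos: [0.5482, 0.1999, 0.158]
orientation: [[0.019, 1.0, -0.0], [1.0, -0.019, -0.0], [-0.0, -0.0, -1.0]]
ft_force: [-0.9, 0.2, -1.1]
finger_gap: 0.0084
```

```bash
python3 -m handwheel '[[-1,[0,0,0.02],[0,0,0]],[-1,[0,0,0.02],[0,0,0]],[-1,[0,0,0],[0,0,0]],[-1,[0,0,0],[0,0,0]]]'; python3 - <<'E'
from h import *
s=status.state();print(s["tcp_pos"],s["ft_force"])
for n in("scene","top"):
    a,d=eyes.snapshot(n);np.save(f"pics/{n}3.npy",d);cv2.imwrite(f"pics/{n}3.png",a)
    a=a[120:250,210:340]
    cv2.imwrite(f"pics/{n}3c.png",cv2.resize(a,None,fx=4.6,fy=4.6,interpolation=cv2.INTER_CUBIC))
E
```

```text
clock: 7.12
tcp_pos: [0.5489, 0.1998, 0.1188]
orientation: [[0.022, 1.0, 0.001], [1.0, -0.022, 0.0], [0.0, 0.001, -1.0]]
ft_force: [0.0, -0.6, -1.9]
finger_gap: 0.008
[0.54886526 0.19984848 0.11883814] [ 0.04487479 -0.59321589 -1.90307144]
```

View pics/scene3c.png

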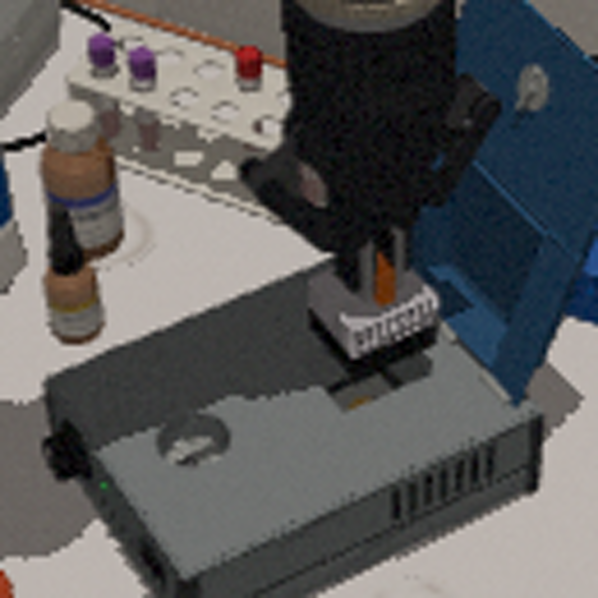

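View pics/top3c.png

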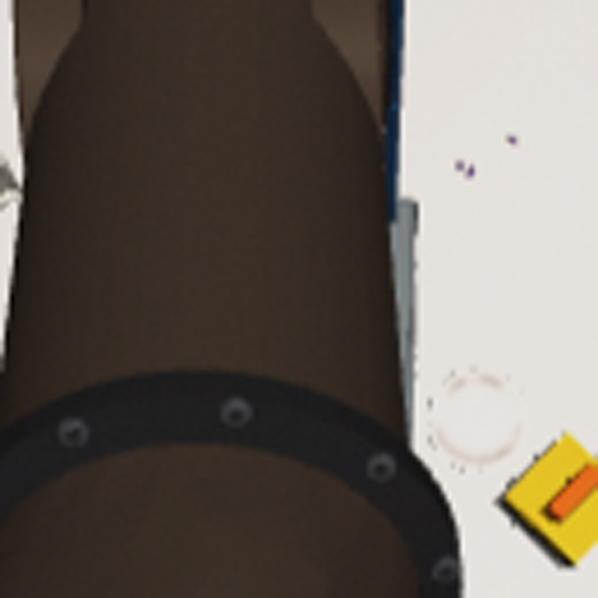

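```bash
cat >> h.py <<'E'
def proj(n,P):
    c=eyes.calibration(n);K=c["K"];q=(np.atleast_2d(P)-c["origin"])@np.asarray(c["orientation"])
    return np.c_[q[:,0]/q[:,2]*K[0,0]+K[0,2],q[:,1]/q[:,2]*K[1,1]+K[1,2]]
def rect(cx,cy,z,lx,ly,yaw):
    c,s=np.cos(yaw),np.sin(yaw)
    return np.array([[cx+c*a-s*b,cy+s*a+c*b,z] for a,b in ((-lx/2,-ly/2),(lx/2,-ly/2),(lx/2,ly/2),(-lx/2,ly/2))])
def over(img,n,polys,box,f):
    u0,v0,u1,v1=box;o=cv2.resize(img[v0:v1,u0:u1],None,fx=f,fy=f,interpolation=cv2.INTER_CUBIC)
    for P,col in polys:
        q=(proj(n,P)-[u0,v0]+.5)*f-.5
        cv2.polylines(o,[np.round(q*16).astype(np.int32)],True,col,1,cv2.LINE_AA,4)
    return o
E
python3 - <<'E'
from h import *
y=np.radians(-1.4)
a=cv2.imread("pics/scene0.png");b=cv2.imread("pics/scene3.png")
w=rect(.5435,.2015,.062,.051,.047,y)
cv2.imwrite("pics/o1.png",over(a,"scene",[(w,(0,255,0))],(265,180,325,225),12))
t=status.state()["tcp_pos"]; 
pl=[(w,(0,255,0))]+[(rect(t[0],t[1],t[2]-.038+h,.048,.044,np.radians(-1.25)),(0,0,255)) for h in(0,.034)]
cv2.imwrite("pics/o2.png",over(b,"scene",pl,(270,165,320,212),12))
E
```

```text
(no output)
```

View pics/o1.png

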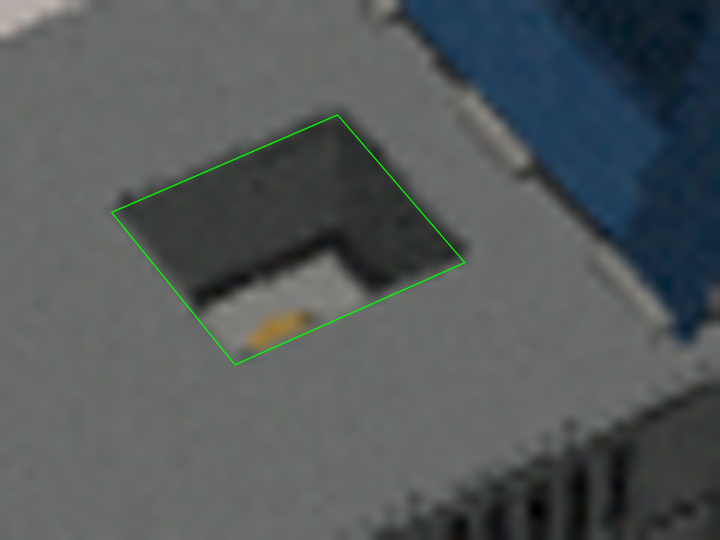

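View pics/o2.png

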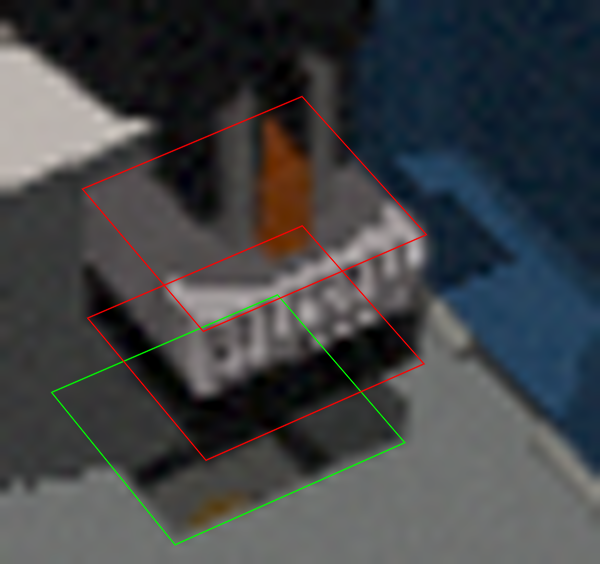

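```bash
python3 - <<'E'
from h import *
b=cv2.imread("pics/scene3.png")
b=np.clip(255*(b/255.)**.45,0,255).astype(np.uint8)
cv2.imwrite("pics/o3.png",over(b,"scene",[],(272,170,312,212),14))
t=np.array([0.54886526,0.19984848,0.11883814])
for h in (0,.010,.034): print(h,(proj("scene",rect(t[0],t[1],t[2]-.038+h,.048,.044,np.radians(-1.25)))-[272,170]+.5)*14)
W=cloud("scene",np.load("pics/scene3.npy"))
for n in [(285,186),(287,189),(281,190),(300,180)]: print(n,W[n[1],n[0]])
E
```

```text
0 [[211.88670193 469.16442332]
 [466.20448503 356.66104964]
 [324.39004369 195.54542529]
 [ 73.97786336 303.13503922]]
0.01 [[211.00508315 425.6981664 ]
 [467.05464508 313.06286403]
 [324.28413248 151.8913019 ]
 [ 72.19324309 259.57603831]]
0.034 [[208.8390318  318.90581305]
 [469.14269433 205.98283945]
 [324.02414704  44.73138454]
 [ 67.81102539 152.61489461]]
(285, 186) [0.53195079 0.19633331 0.1152163 ]
(287, 189) [0.53027281 0.18532457 0.11595787]
(281, 190) [0.52502801 0.20255728 0.1012949 ]
(300, 180) [0.56984763 0.19376489 0.11586539]
```

View pics/o3.png

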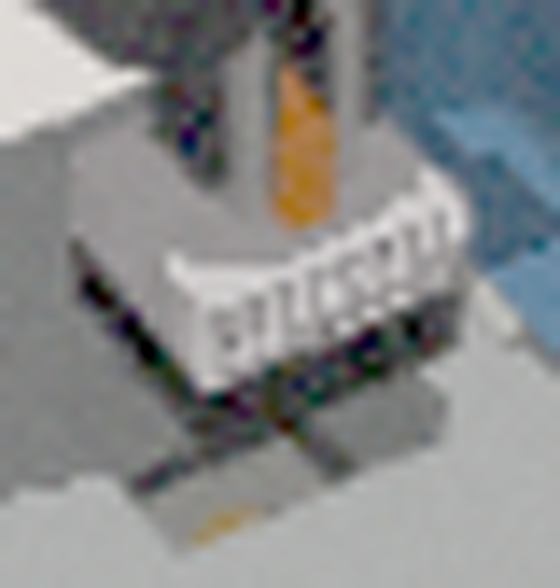

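```bash
python3 -m handwheel '[[-1,[0.002,-0.0046,0],[0,0,0]],[-1,[0,0,0.008],[0,0,0]],[-1,[0,0,0.006],[0,0,0]],[-1,[0,0,0],[0,0,0]],[-1,[0,0,0],[0,0,0]]]'; python3 - <<'E'
from h import *
s=status.state();print(s["tcp_pos"],s["ft_force"])
t=s["tcp_pos"]
a,d=eyes.snapshot("scene");cv2.imwrite("pics/scene4.png",a)
b=np.clip(255*(a/255.)**.45,0,255).astype(np.uint8)
cv2.imwrite("pics/o4.png",over(b,"scene",[],(268,175,312,215),16)[:600])
E
```

```text
clock: 7.85
tcp_pos: [0.544, 0.2019, 0.1041]
orientation: [[0.022, 1.0, -0.0], [1.0, -0.022, -0.0], [-0.0, -0.0, -1.0]]
ft_force: [0.3, -0.6, -2.0]
finger_gap: 0.0079
[0.54395592 0.20193834 0.10407533] [ 0.28208005 -0.61995353 -1.9764648 ]
```

View pics/o4.png

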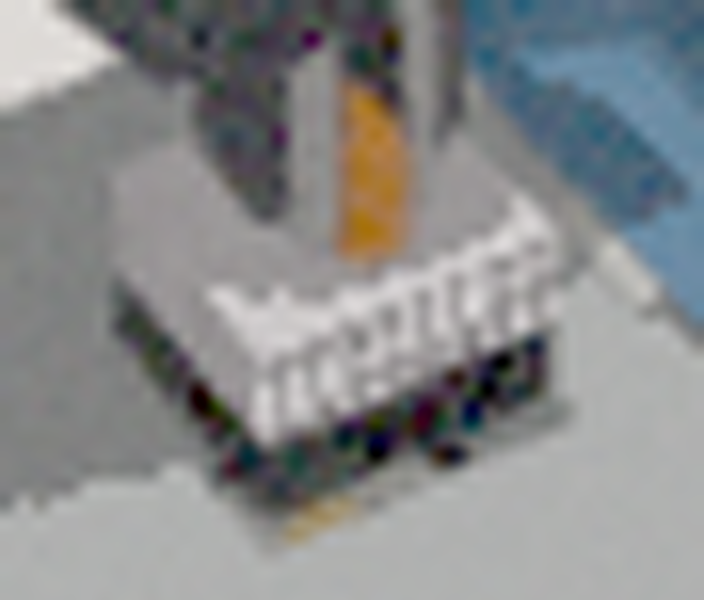

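```bash
python3 - <<'E'
from h import *
w=rect(.544,.202,.062,.051,.047,np.radians(-1.4))
m=rect(.544,.202,.062,.048,.044,np.radians(-1.25)); m4=m+[0,0,.004]
f=lambda P:(proj("scene",P)-[268,175]+.5)*16
print(f(w)[:2],f(m4)[:2],"diff expected",f(w)[:2]-f(m4)[:2])
print("J per mm", f(w+[.001,0,0])[0]-f(w)[0], f(w+[0,.001,0])[0]-f(w)[0])
E
```

```text
[[266.47912306 562.82532296]
 [572.74420642 426.78982333]] [[270.31949004 532.96660662]
 [558.7187241  404.51974954]] diff expected [[-3.84036699 29.85871634]
 [14.02548232 22.27007379]]
J per mm [ 6.00532109 -2.81457795] [-3.73555084 -4.3608736 ]
```

```bash
python3 - <<'E'
from h import *
a=cv2.imread("pics/scene4.png")
b=np.clip(255*(a/255.)**.45,0,255).astype(np.uint8)
w=rect(.544,.202,.062,.051,.047,np.radians(-1.4))
m4=rect(.544,.202,.066,.048,.044,np.radians(-1.25))
cv2.imwrite("pics/o5.png",cv2.resize(b[190:212,272:308],None,fx=22,fy=22,interpolation=cv2.INTER_NEAREST))
f=lambda P:(proj("scene",P)-[272,190]+.5)*22
print(f(w),f(m4))
E
```

```text
[[278.4087942  443.88481907]
 [699.52328383 256.83600709]
 [466.35415553 -13.8230092 ]
 [ 52.13693733 164.59935471]] [[283.68929881 402.8290841 ]
 [680.23824563 226.21465562]
 [460.64623528 -27.02411547]
 [ 70.15149302 141.94461359]]
```

View pics/o5.png

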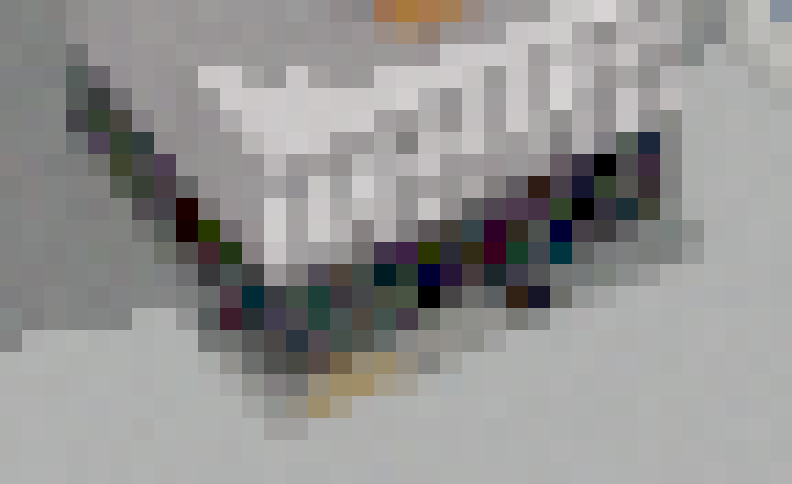

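```bash
python3 -m handwheel '[[-1,[-0.0007,0,0.003],[0,0,0]],[-1,[0,0,0.003],[0,0,0]],[-1,[0,0,0.002],[0,0,0]],[-1,[0,0,0],[0,0,0]]]'
```

```text
clock: 8.4
tcp_pos: [0.5438, 0.2014, 0.0959]
orientation: [[0.022, 1.0, -0.0], [1.0, -0.022, -0.0], [-0.0, -0.0, -1.0]]
ft_force: [-0.3, 1.0, -1.9]
finger_gap: 0.008
```

```bash
python3 -m handwheel '[[-1,[0,0,0.003],[0,0,0]],[-1,[0,0,0.003],[0,0,0]],[-1,[0,0,0],[0,0,0]]]'
```

```text
clock: 8.78
tcp_pos: [0.5437, 0.2014, 0.0899]
orientation: [[0.022, 1.0, -0.0], [1.0, -0.022, -0.0], [-0.0, -0.0, -1.0]]
ft_force: [0.4, 0.2, -2.2]
finger_gap: 0.0081
```

```bash
python3 -m handwheel '[[-1,[0,0,0.004],[0,0,0]],[-1,[0,0,0.004],[0,0,0]],[-1,[0,0,0.004],[0,0,0]],[-1,[0,0,0],[0,0,0]]]'
```

```text
clock: 9.28
tcp_pos: [0.5438, 0.2013, 0.0778]
orientation: [[0.022, 1.0, -0.0], [1.0, -0.022, -0.0], [-0.0, -0.0, -1.0]]
ft_force: [-0.3, 0.4, -1.9]
finger_gap: 0.0083
```

```bash
python3 -m handwheel '[[-1,[0,0,0.004],[0,0,0]],[-1,[0,0,0.004],[0,0,0]],[-1,[0,0,0.003],[0,0,0]],[-1,[0,0,0],[0,0,0]]]'
```

```text
clock: 9.78
tcp_pos: [0.5438, 0.2013, 0.0669]
orientation: [[0.022, 1.0, -0.0], [1.0, -0.022, -0.0], [-0.0, -0.0, -1.0]]
ft_force: [0.5, 0.1, -1.6]
finger_gap: 0.0082
```

```bash
python3 -m handwheel '[[-1,[0,0,0.001],[0,0,0]],[-1,[0,0,0.001],[0,0,0]],[-1,[0,0,0.001],[0,0,0]],[-1,[0,0,0],[0,0,0]]]'
```

```text
clock: 10.28
tcp_pos: [0.5441, 0.2014, 0.0647]
orientation: [[0.022, 1.0, 0.0], [1.0, -0.022, 0.001], [0.001, 0.0, -1.0]]
ft_force: [-0.7, -1.4, 5.5]
finger_gap: 0.008
```

```bash
python3 -m handwheel '[[-0.4,[0,0,0],[0,0,0]],[-0.4,[0,0,0],[0,0,0]],[-0.4,[0,0,-0.02],[0,0,0]],[-0.4,[0,0,-0.05],[0,0,0]],[-0.4,[0,0,-0.06],[0,0,0]],[-0.4,[0,0,-0.06],[0,0,0]],[-0.4,[0,0,-0.06],[0,0,0]],[-0.4,[0,0,0],[0,0,0]]]'; python3 - <<'E'
from h import *
s=status.state();print(s["tcp_pos"],s["ft_force"])
a,d=eyes.snapshot("scene");np.save("pics/scene5.npy",d)
cv2.imwrite("pics/scene5.png",a)
W=cloud("scene",d)
o=(a[...,2]>140)&(a[...,1]>50)&(a[...,1]<130)&(a[...,0]<70);o[:165]=0;o[225:]=0;o[:,:265]=0;o[:,325:]=0
q=W[o];print(len(q),np.percentile(q[:,2],[5,50,95]),q.mean(0))
cv2.imwrite("pics/o6.png",cv2.resize(a[120:250,210:370],None,fx=5,fy=4.6,interpolation=cv2.INTER_CUBIC))
E
```

```text
clock: 11.28
tcp_pos: [0.5462, 0.2015, 0.319]
orientation: [[0.022, 1.0, 0.007], [1.0, -0.022, 0.004], [0.004, 0.007, -1.0]]
ft_force: [-1.1, 1.0, -0.9]
finger_gap: 0.0256
[0.54619857 0.20147036 0.31898475] [-1.09736447  1.00006434 -0.9329744 ]
34 [0.08170178 0.08305084 0.08514927] [0.54297095 0.20075295 0.08322691]
```

View pics/o6.png

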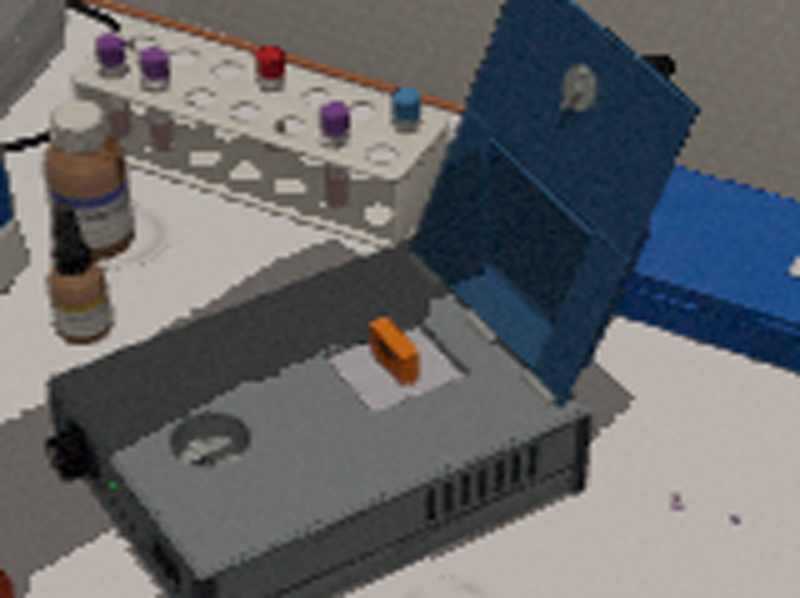

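```bash
python3 -m handwheel '[[-1,[0,0,-0.015],[0,0,0]],[-1,[-0.01,0.03,0],[0,0,0]],[-1,[-0.012,0.04,0],[0,0,0]],[-1,[-0.012,0.042,0],[0,0,0]],[-1,[-0.012,0.04,0],[0,0,0]],[-1,[0,0,0],[0,0,0]],[-1,[0,0,0],[0,0,0]]]'; python3 - <<'E'
from h import *
s=status.state();print(s["tcp_pos"],s["ft_force"])
a,d=eyes.snapshot("scene");np.save("pics/scene6.npy",d)
cv2.imwrite("pics/scene6.png",a)
E
```

```text
clock: 12.2
tcp_pos: [0.6944, 0.152, 0.3282]
orientation: [[0.022, 1.0, -0.002], [1.0, -0.022, -0.001], [-0.001, -0.002, -1.0]]
ft_force: [-1.1, 0.3, 0.5]
finger_gap: 0.0003
[0.6943673  0.15202571 0.32820354] [-1.14780629  0.277188    0.53520139]
```

View pics/scene6.png

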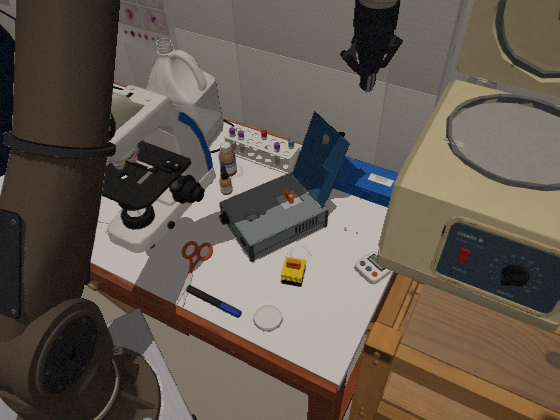

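```bash
python3 -m handwheel '[[-1,[0,0,0.03],[0,0,0]],[-1,[0,0,0.045],[0,0,0]],[-1,[0,0,0.033],[0,0,0]],[-1,[0,0,0.015],[0,0,0]],[-1,[0,0,0],[0,0,0]]]'; python3 -m handwheel '[[-1,[0,-0.006,0],[0,0,0]],[-1,[0,-0.008,0],[0,0,0]],[-1,[0,-0.008,0],[0,0,0]],[-1,[0,0,0],[0,0,0]]]'
```

```text
clock: 12.88
tcp_pos: [0.6941, 0.1527, 0.2061]
orientation: [[0.021, 1.0, -0.001], [1.0, -0.021, 0.0], [0.0, -0.001, -1.0]]
ft_force: [0.7, 0.5, 0.8]
finger_gap: 0.0
clock: 13.38
tcp_pos: [0.6722, 0.1528, 0.2067]
orientation: [[0.022, 1.0, 0.0], [1.0, -0.022, 0.001], [0.001, 0.0, -1.0]]
ft_force: [-0.4, -0.9, -0.5]
finger_gap: -0.0001
```

```bash
python3 -m handwheel '[[-1,[0,-0.008,0],[0,0,0]],[-1,[0,-0.008,0],[0,0,0]],[-1,[0,-0.008,0],[0,0,0]],[-1,[0,-0.008,0],[0,0,0]]]'
```

```text
clock: 13.88
tcp_pos: [0.6403, 0.1532, 0.2063]
orientation: [[0.022, 1.0, 0.0], [1.0, -0.022, 0.0], [0.0, 0.0, -1.0]]
ft_force: [1.6, 0.5, 0.9]
finger_gap: 0.0001
```

```bash
python3 -m handwheel '[[-1,[0,-0.011,0],[0,0,0]],[-1,[0,-0.012,0],[0,0,0]],[-1,[0,-0.012,0],[0,0,0]],[-1,[0,-0.013,0.001],[0,0,0]],[-1,[0,-0.013,0.001],[0,0,0]],[-1,[0,-0.013,0.002],[0,0,0]]]'; python3 - <<'E'
from h import *
s=status.state();print(s["tcp_pos"],s["ft_force"])
a,d=eyes.snapshot("scene");np.save("pics/scene7.npy",d)
cv2.imwrite("pics/o7.png",cv2.resize(a[80:250,200:380],None,fx=4,fy=3.5,interpolation=cv2.INTER_CUBIC))
E
```

```text
clock: 14.62
tcp_pos: [0.5657, 0.1549, 0.2019]
orientation: [[0.022, 1.0, -0.0], [1.0, -0.022, 0.0], [0.0, -0.0, -1.0]]
ft_force: [1.6, -0.5, 0.3]
finger_gap: 0.0001
[0.56574106 0.15490166 0.20189874] [ 1.55041597 -0.49770726  0.2696052 ]
```

View pics/o7.png

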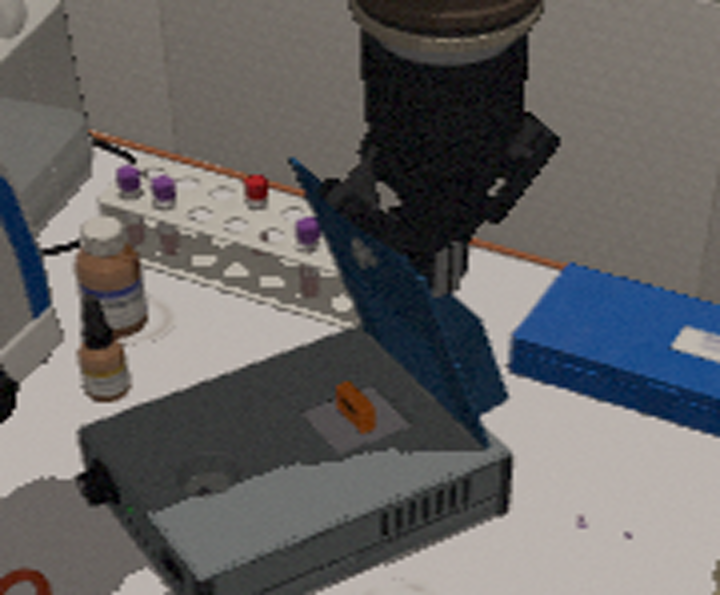

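```bash
python3 -m handwheel '[[-1,[0,-0.018,0.003],[0,0,0]],[-1,[0,-0.017,0.005],[0,0,0]],[-1,[0,-0.016,0.01],[0,0,0]],[-1,[0,-0.015,0.013],[0,0,0]]]';python3 -m handwheel '[[-1,[0,-0.013,0.015],[0,0,0]],[-1,[0,-0.012,0.016],[0,0,0]],[-1,[0,0,0],[0,0,0]]]'; python3 - <<'E'
from h import *
s=status.state();print(s["tcp_pos"],s["ft_force"])
a,d=eyes.snapshot("scene");np.save("pics/scene8.npy",d)
cv2.imwrite("pics/o8.png",cv2.resize(a[80:250,200:380],None,fx=4,fy=3.5,interpolation=cv2.INTER_CUBIC))
E
```

```text
clock: 15.18
tcp_pos: [0.5001, 0.1564, 0.171]
orientation: [[0.022, 1.0, 0.0], [1.0, -0.022, 0.0], [0.0, 0.0, -1.0]]
ft_force: [-0.5, -0.1, 1.4]
finger_gap: -0.0002
clock: 15.55
tcp_pos: [0.4741, 0.1568, 0.1393]
orientation: [[0.022, 1.0, -0.003], [1.0, -0.022, -0.001], [-0.001, -0.003, -1.0]]
ft_force: [0.0, -0.1, 0.5]
finger_gap: 0.0
[0.47406528 0.15677625 0.13931069] [ 0.03285915 -0.11841796  0.50399255]
```

View pics/o8.png

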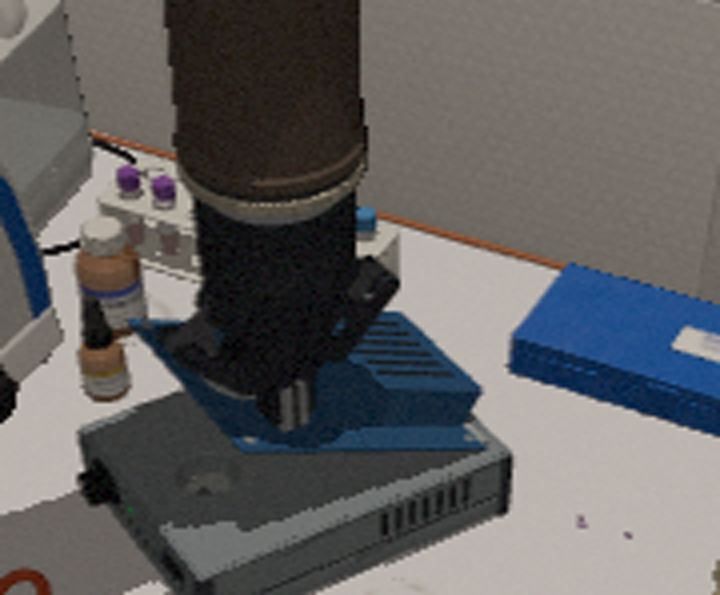

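```bash
python3 -m handwheel '[[-1,[0,-0.007,0.012],[0,0,0]],[-1,[0,-0.006,0.012],[0,0,0]],[-1,[0,-0.005,0.012],[0,0,0]],[-1,[0,-0.003,0.01],[0,0,0]],[-1,[0,-0.001,0.008],[0,0,0]]]';python3 -m handwheel '[[-1,[0,0,0.006],[0,0,0]],[-1,[0,0,0.004],[0,0,0]],[-1,[0,0,0],[0,0,0]]]'; python3 - <<'E'
from h import *
s=status.state();print(s["tcp_pos"],s["ft_force"])
E
```

```text
clock: 16.23
tcp_pos: [0.4535, 0.1573, 0.0854]
orientation: [[0.022, 1.0, -0.001], [1.0, -0.022, -0.0], [-0.0, -0.001, -1.0]]
ft_force: [0.3, 0.2, -0.2]
finger_gap: 0.0001
clock: 16.6
tcp_pos: [0.4539, 0.1573, 0.076]
orientation: [[0.022, 1.0, -0.0], [1.0, -0.022, -0.0], [-0.0, -0.0, -1.0]]
ft_force: [-0.1, -0.3, 0.2]
finger_gap: -0.0003
[0.45392634 0.1572624  0.0759866 ] [-0.08772726 -0.32281933  0.15695429]
```

```bash
python3 -m handwheel '[[-1,[0,0,0.004],[0,0,0]],[-1,[0,0,0.003],[0,0,0]],[-1,[0,0,0.002],[0,0,0]],[-1,[0,0,0.001],[0,0,0]],[-1,[0,0,0],[0,0,0]]]'; python3 - <<'E'
from h import *
s=status.state();print(s["tcp_pos"],s["ft_force"])
a,d=eyes.snapshot("scene");np.save("pics/scene9.npy",d)
cv2.imwrite("pics/o9.png",cv2.resize(a[130:260,210:340],None,fx=4.6,fy=4.6,interpolation=cv2.INTER_CUBIC))
E
```

```text
clock: 17.23
tcp_pos: [0.4539, 0.1573, 0.0662]
orientation: [[0.022, 1.0, -0.0], [1.0, -0.022, 0.0], [0.0, -0.0, -1.0]]
ft_force: [-0.5, -0.2, -0.8]
finger_gap: 0.0001
[0.45386004 0.15732642 0.06615509] [-0.47273421 -0.19187811 -0.78687632]
```

View pics/o9.png

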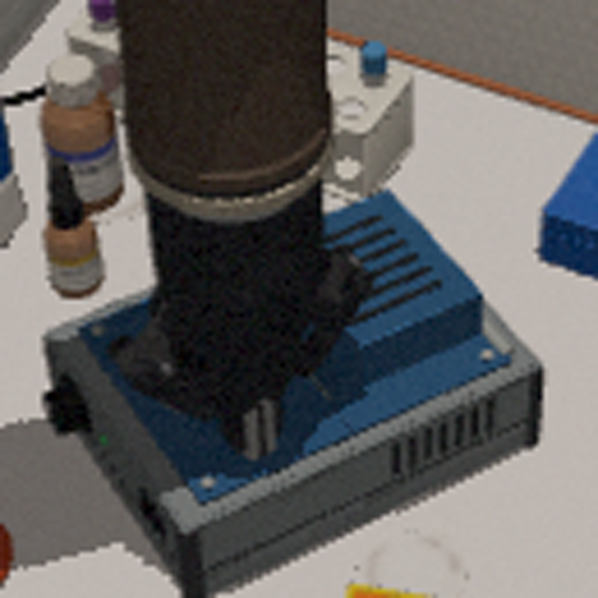

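```bash
python3 -m handwheel '[[-1,[0,0,0.001],[0,0,0]],[-1,[0,0,0.001],[0,0,0]],[-1,[0,0,0],[0,0,0]]]'
```

```text
clock: 17.65
tcp_pos: [0.4541, 0.1574, 0.0656]
orientation: [[0.023, 1.0, 0.0], [1.0, -0.023, 0.002], [0.002, 0.0, -1.0]]
ft_force: [-7.7, -2.1, 29.9]
finger_gap: 0.0
```

```bash
python3 -m handwheel '[[-1,[0,0,-0.004],[0,0,0]],[-1,[0,0,-0.02],[0,0,0]],[-1,[0,0,-0.05],[0,0,0]],[-1,[0,0,-0.06],[0,0,-0.16]],[-1,[0,0,-0.06],[0,0,-0.18]],[-1,[0,0,-0.06],[0,0,-0.18]],[-0.3,[0,0,0],[0,0,-0.18]],[-0.3,[0,0,0],[0,0,-0.18]],[-0.3,[0,0,0],[0,0,-0.18]],[-0.3,[0,0,0],[0,0,-0.18]]]'; python3 - <<'E'
from h import *
s=status.state();print(s["tcp_pos"],s["ft_force"],s["qpos"])
for n in ("scene","top"):
    a,d=eyes.snapshot(n);np.save(f"pics/{n}10.npy",d);cv2.imwrite(f"pics/{n}10.png",a)
    cv2.imwrite(f"pics/{n}10c.png",cv2.resize(a[130:260,210:340],None,fx=4.6,fy=4.6,interpolation=cv2.INTER_CUBIC))
E
```

```text
clock: 18.9
tcp_pos: [0.4537, 0.1573, 0.318]
orientation: [[-0.94, 0.34, -0.0], [0.34, 0.94, 0.0], [0.0, -0.0, -1.0]]
ft_force: [0.4, -0.1, 0.9]
finger_gap: 0.0297
[0.45370396 0.15729112 0.3180475 ] [ 0.40443104 -0.13993421  0.87331143] [-57.92401832   7.10672905  37.20751352 103.88843524  -4.55595279
  70.50345595  50.71318389]
```

View pics/scene10c.png

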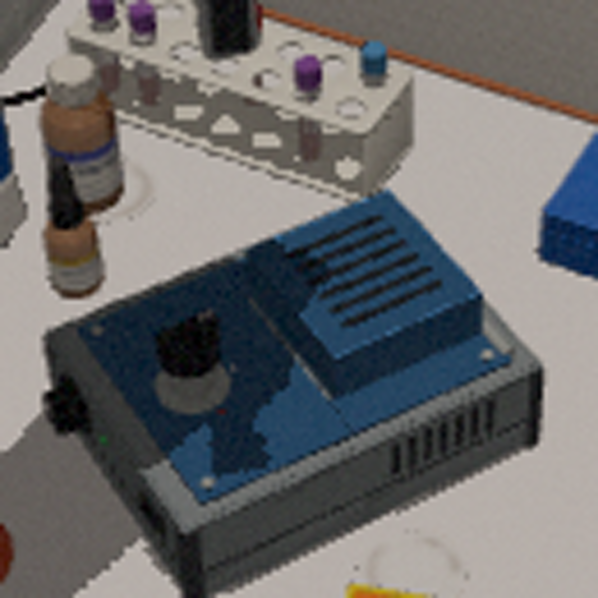

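View pics/top10.png

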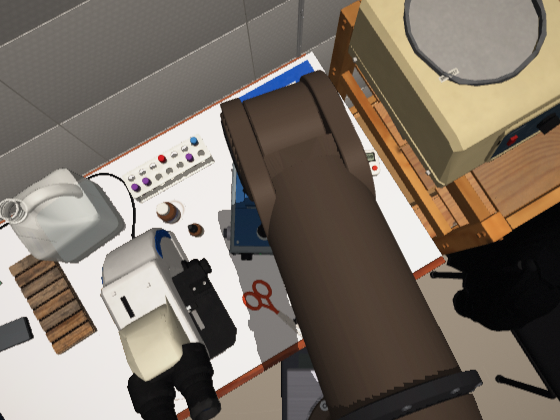

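```bash
python3 - <<'E'
from h import *
a=cv2.imread("pics/scene10.png");W=cloud("scene",np.load("pics/scene10.npy"))
b=np.clip(255*(a/255.)**.45,0,255).astype(np.uint8)
roi=W[190:225,238:270];
q=roi[(roi[...,2]>.1045)&(roi[...,2]<.115)];print(len(q),np.median(q,0),cv2.minAreaRect((q[:,:2]*1000).astype(np.float32)))
q=roi[(roi[...,2]>.072)&(roi[...,2]<.115)];print(len(q),q.min(0),q.max(0))
print(np.round(W[200:214:2,245:262:2,2]*1000))
y=np.radians(-1.4)
pl=[(rect(.447,.2038,.109,.032,.010,y),(0,0,255)),(rect(.447,.2038,.092,.032,.010,y),(0,255,0))]
cv2.imwrite("pics/o10.png",over(b,"scene",pl,(235,185,275,225),15))
E
```

```text
62 [0.44683305 0.20266935 0.10835026] ((446.7151184082031, 204.8844451904297), (31.426237106323242, 11.593316078186035), 2.4299514293670654)
231 [0.43110075 0.19003876 0.07206281] [0.50481785 0.24606301 0.11210926]
[[ 69.  65. 110. 111. 109. 107. 106.  67.  67.]
 [109. 112. 108. 108. 103. 103.  98.  69.  69.]
 [108. 107. 103. 104.  99.  98.  66.  68.  66.]
 [106. 103. 100.  96.  94.  94.  95.  68.  66.]
 [ 97.  97.  91.  93.  92.  93.  90.  65.  66.]
 [ 68.  91.  93.  93.  93.  91.  68.  65.  65.]
 [ 69.  78.  81.  83.  82.  79.  71.  68.  66.]]
```

View pics/o10.png

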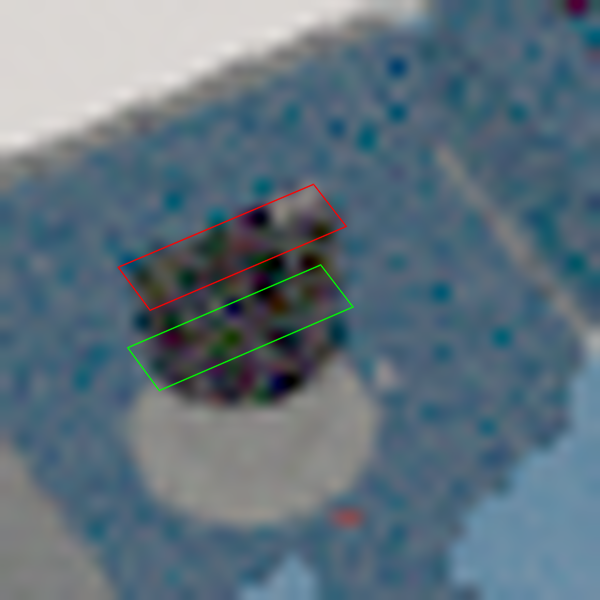

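```bash
python3 -m handwheel '[[-0.3,[0.022,0.0414,0],[0,0,0]],[-0.3,[0,0,0.03],[0,0,-0.16]],[-0.3,[0,0,0.05],[0,0,-0.163]],[-0.3,[0,0,0.05],[0,0,0]],[-0.3,[0,0,0.04],[0,0,0]],[-0.3,[0,0,0],[0,0,0]],[-0.3,[0,0,0],[0,0,0]]]'; python3 - <<'E'
from h import *
s=status.state();print(s["tcp_pos"],s["orientation"],s["ft_force"],s["torque"])
E
```

```text
clock: 19.88
tcp_pos: [0.4484, 0.204, 0.1494]
orientation: [[-0.999, 0.032, 0.001], [0.032, 0.999, 0.001], [-0.001, 0.001, -1.0]]
ft_force: [0.9, -0.2, 0.2]
finger_gap: 0.0298
[0.44837939 0.20404295 0.14944971] [[-9.99484079e-01  3.20916647e-02  1.30411791e-03]
 [ 3.20924434e-02  9.99484736e-01  5.80654692e-04]
 [-1.28481177e-03  6.22207451e-04 -9.99998981e-01]] [ 0.88062748 -0.24719665  0.23844617] [-0.0348728  -0.02814234 -0.0252706 ]
```

```bash
python3 -m handwheel '[[-0.3,[0.0013,0,0.02],[0,0,0]],[-0.3,[0,0,0.02],[0,0,0]],[-0.3,[0,0,0.008],[0,0,0]],[-0.3,[0,0,0.004],[0,0,0]],[-0.3,[0,0,0.002],[0,0,0]],[-0.3,[0,0,0],[0,0,0]]]'; python3 - <<'E'
from h import *
s=status.state();print(s["tcp_pos"],s["ft_force"],s["torque"])
a,d=eyes.snapshot("scene");cv2.imwrite("pics/scene11.png",a)
b=np.clip(255*(a/255.)**.45,0,255).astype(np.uint8)
cv2.imwrite("pics/o11.png",over(b,"scene",[],(225,165,285,225),10))
E
```

```text
clock: 20.62
tcp_pos: [0.4465, 0.204, 0.0946]
orientation: [[-1.0, 0.03, 0.001], [0.03, 1.0, 0.0], [-0.001, 0.0, -1.0]]
ft_force: [-0.7, -0.1, 0.1]
finger_gap: 0.0297
[0.44649576 0.20403012 0.09456522] [-0.6580489  -0.09340726  0.08186153] [-0.03516706  0.05404513  0.03469581]
```

View pics/o11.png

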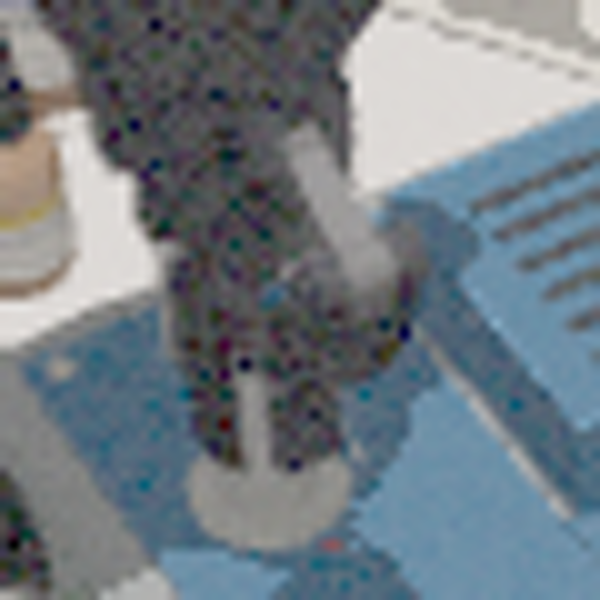

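```bash
python3 -m handwheel '[[-1,[0,0,0],[0,0,0]],[-1,[0,0,0],[0,0,0]],[-1,[0,0,0],[0,0,0]]]' 25; python3 - <<'E'
from h import *
s=status.state();print(s["tcp_pos"],s["ft_force"],s["torque"],s["qpos"][6])
E
```

```text
clock: 21.05
tcp_pos: [0.4468, 0.2053, 0.0946]
orientation: [[-1.0, 0.029, 0.001], [0.029, 1.0, 0.002], [-0.001, 0.002, -1.0]]
ft_force: [-1.0, 5.6, 2.7]
finger_gap: 0.0092
[0.44675223 0.2052641  0.09464046] [-1.02938341  5.64901949  2.6976399 ] [ 1.12731555 -0.02173578 -0.00538986] 75.2185298677431
```

```bash
python3 -m handwheel '[[-1,[0,0.0012,0],[0,0,0]],[-1,[0,0,0],[0,0,0]],[-1,[0,0,0],[0,0,0]]]' 70; python3 - <<'E'
from h import *
s=status.state();print(s["tcp_pos"],s["ft_force"],s["torque"],s["qpos"][6])
E
```

```text
clock: 21.42
tcp_pos: [0.4467, 0.2054, 0.0944]
orientation: [[-1.0, 0.03, 0.001], [0.03, 1.0, 0.001], [-0.001, 0.001, -1.0]]
ft_force: [1.1, 4.6, 4.2]
finger_gap: 0.0083
[0.44669978 0.20540905 0.09438618] [1.12487679 4.59167892 4.20229862] [ 0.71875835 -0.30056444 -0.01914594] 75.10524072945712
```

```bash
python3 -m handwheel '[[-1,[0,0.0008,0],[0,0,0]],[-1,[0,0,0],[0,0,0]]]' 70; python3 - <<'E'
from h import *
s=status.state();print(s["tcp_pos"],s["ft_force"],s["torque"],s["qpos"][6])
E
```

```text
clock: 21.68
tcp_pos: [0.4466, 0.2055, 0.0942]
orientation: [[-1.0, 0.03, 0.001], [0.03, 1.0, -0.0], [-0.001, -0.0, -1.0]]
ft_force: [2.3, 0.8, 3.4]
finger_gap: 0.008
[0.44663083 0.20553729 0.09420404] [2.28319932 0.84656951 3.38687406] [ 0.16210635 -0.48874542  0.0274896 ] 75.02483284076057
```

```bash
python3 -m handwheel '[[-1,[0,0,0.0015],[0,0,0]],[-1,[0,0,0.0015],[0,0,0]],[-1,[0,0,0.0015],[0,0,0]],[-1,[0,0,0.0015],[0,0,0]],[-1,[0,0,0],[0,0,0]]]'; python3 - <<'E'
from h import *
s=status.state();print(s["tcp_pos"],s["ft_force"],s["torque"])
E
```

```text
clock: 22.3
tcp_pos: [0.4466, 0.2056, 0.0881]
orientation: [[-1.0, 0.03, 0.001], [0.03, 1.0, -0.0], [-0.001, -0.0, -1.0]]
ft_force: [2.6, 0.4, 5.7]
finger_gap: 0.0078
[0.4466335  0.20558893 0.08813214] [2.56439902 0.35899681 5.72811064] [-0.05258216 -0.57454412  0.02837379]
```

```bash
python3 -m handwheel '[[-1,[0,0,0.0005],[0,0,0]],[-1,[0,0,0.0005],[0,0,0]],[-1,[0,0,0],[0,0,0]]]';python3 -m handwheel '[[-1,[0,0,0.0005],[0,0,0]],[-1,[0,0,0.0004],[0,0,0]],[-1,[0,0,0],[0,0,0]]]'; python3 - <<'E'
from h import *
s=status.state();print(s["tcp_pos"],s["ft_force"],s["torque"])
E
```

```text
clock: 22.68
tcp_pos: [0.4466, 0.2056, 0.0872]
orientation: [[-1.0, 0.03, 0.001], [0.03, 1.0, -0.0], [-0.001, -0.0, -1.0]]
ft_force: [2.1, 0.4, 7.1]
finger_gap: 0.0079
clock: 23.05
tcp_pos: [0.4466, 0.2056, 0.0863]
orientation: [[-1.0, 0.03, 0.0], [0.03, 1.0, -0.0], [-0.001, -0.0, -1.0]]
ft_force: [2.6, 0.1, 7.3]
finger_gap: 0.0079
[0.44660398 0.20558999 0.08632571] [2.55847238 0.07324132 7.27839754] [-0.05605886 -0.54323344 -0.05466112]
```

```bash
python3 -m handwheel '[[-1,[0,0,0.0005],[0,0,0]],[-1,[0,0,0.0004],[0,0,0]]]'
```

```text
clock: 23.3
tcp_pos: [0.4466, 0.2056, 0.0854]
orientation: [[-1.0, 0.03, 0.001], [0.03, 1.0, -0.0], [-0.001, -0.0, -1.0]]
ft_force: [1.9, -0.1, 7.1]
finger_gap: 0.0083
```

```bash
python3 -m handwheel '[[-1,[0,0,0.0004],[0,0,0]],[-1,[0,0,0.0003],[0,0,0]]]'
```

```text
clock: 23.55
tcp_pos: [0.4466, 0.2056, 0.0848]
orientation: [[-1.0, 0.03, 0.001], [0.03, 1.0, -0.0], [-0.001, 0.0, -1.0]]
ft_force: [3.2, 0.1, 7.3]
finger_gap: 0.0078
```

Travel is about 9.5 mm and the force still follows the spring.

```bash
python3 -m handwheel '[[-1,[0,0,0.0004],[0,0,0]],[-1,[0,0,0.0004],[0,0,0]]]'
```

```text
clock: 23.8
tcp_pos: [0.4466, 0.2056, 0.084]
orientation: [[-1.0, 0.03, 0.001], [0.03, 1.0, -0.0], [-0.001, -0.0, -1.0]]
ft_force: [1.3, -0.4, 8.0]
finger_gap: 0.0084
```

```bash
python3 -m handwheel '[[-1,[0,0,0.0004],[0,0,0]],[-1,[0,0,0.0004],[0,0,0]]]'
```

```text
clock: 24.05
tcp_pos: [0.4467, 0.2056, 0.0832]
orientation: [[-1.0, 0.03, 0.001], [0.03, 1.0, 0.0], [-0.001, 0.0, -1.0]]
ft_force: [2.0, -0.4, 8.8]
finger_gap: 0.0078
```

```bash
python3 -m handwheel '[[-1,[0,0,0.0004],[0,0,0]],[-1,[0,0,0.0004],[0,0,0]]]'
```

```text
clock: 24.3
tcp_pos: [0.4466, 0.2056, 0.0824]
orientation: [[-1.0, 0.03, 0.001], [0.03, 1.0, 0.0], [-0.001, 0.0, -1.0]]
ft_force: [3.0, -0.8, 7.7]
finger_gap: 0.008
```

```bash
python3 -m handwheel '[[-1,[0,0,0.0004],[0,0,0]],[-1,[0,0,0.0004],[0,0,0]]]'
```

```text
clock: 24.55
tcp_pos: [0.4466, 0.2056, 0.0816]
orientation: [[-1.0, 0.03, 0.001], [0.03, 1.0, 0.0], [-0.001, 0.0, -1.0]]
ft_force: [0.7, -0.1, 7.9]
finger_gap: 0.0077
```

```bash
python3 -m handwheel '[[-1,[0,0,0.0004],[0,0,0]],[-1,[0,0,0.0004],[0,0,0]]]'
```

```text
clock: 24.8
tcp_pos: [0.4467, 0.2056, 0.0808]
orientation: [[-1.0, 0.03, 0.001], [0.03, 1.0, 0.0], [-0.001, 0.0, -1.0]]
ft_force: [2.2, 0.4, 9.1]
finger_gap: 0.0079
```

```bash
python3 -m handwheel '[[-1,[0,0,0.0004],[0,0,0]],[-1,[0,0,0.0004],[0,0,0]]]'
```

```text
clock: 25.05
tcp_pos: [0.4467, 0.2056, 0.0801]
orientation: [[-1.0, 0.03, 0.001], [0.03, 1.0, 0.0], [-0.001, 0.0, -1.0]]
ft_force: [1.3, 0.2, 9.4]
finger_gap: 0.008
```

```bash
python3 -m handwheel '[[-1,[0,0,0.0004],[0,0,0]],[-1,[0,0,0.0003],[0,0,0]]]'
```

```text
clock: 25.3
tcp_pos: [0.4467, 0.2056, 0.0794]
orientation: [[-1.0, 0.03, 0.001], [0.03, 1.0, 0.0], [-0.001, 0.0, -1.0]]
ft_force: [2.1, 0.0, 10.7]
finger_gap: 0.008
```

```bash
python3 -m handwheel '[[-1,[0,0,0.0003],[0,0,0]],[-1,[0,0,0.0003],[0,0,0]]]'
```

```text
clock: 25.55
tcp_pos: [0.4467, 0.2056, 0.0788]
orientation: [[-1.0, 0.03, 0.001], [0.03, 1.0, 0.0], [-0.001, 0.0, -1.0]]
ft_force: [2.0, -0.7, 9.9]
finger_gap: 0.0081
```

```bash
python3 -m handwheel '[[-1,[0,0,0.0004],[0,0,0]],[-1,[0,0,0.0003],[0,0,0]]]'
```

```text
clock: 25.8
tcp_pos: [0.4467, 0.2056, 0.0781]
orientation: [[-1.0, 0.03, 0.001], [0.03, 1.0, 0.0], [-0.001, 0.0, -1.0]]
ft_force: [1.0, -0.4, 10.2]
finger_gap: 0.0077
```

```bash
python3 -m handwheel '[[-1,[0,0,0.0004],[0,0,0]],[-1,[0,0,0.0003],[0,0,0]]]'
```

```text
clock: 26.05
tcp_pos: [0.4466, 0.2056, 0.0774]
orientation: [[-1.0, 0.03, 0.001], [0.03, 1.0, 0.0], [-0.001, 0.0, -1.0]]
ft_force: [1.7, -0.7, 9.9]
finger_gap: 0.0076
```

```bash
python3 -m handwheel '[[-1,[0,0,0.0003],[0,0,0]],[-1,[0,0,0.0003],[0,0,0]]]'
```

```text
clock: 26.3
tcp_pos: [0.4468, 0.2057, 0.0772]
orientation: [[-1.0, 0.03, 0.001], [0.03, 1.0, 0.001], [-0.001, 0.001, -1.0]]
ft_force: [-0.3, -0.5, 19.7]
finger_gap: 0.0075
```

```bash
python3 -m handwheel '[[-1,[0,0,-0.0006],[0,0,0]],[-1,[0,0,-0.0005],[0,0,0]],[-1,[0,0,0],[0,0,0.03]],[-1,[0,0,0],[0,0,0.05]],[-1,[0,0,0],[0,0,0]]]'; python3 - <<'E'
from h import *
s=status.state();R=s["orientation"];print(s["tcp_pos"],s["ft_force"],s["torque"],np.arctan2(R[1,1],R[0,1]))
E
```

```text
clock: 26.92
tcp_pos: [0.4466, 0.2057, 0.0779]
orientation: [[-0.994, 0.111, 0.001], [0.111, 0.994, 0.0], [-0.001, 0.0, -1.0]]
ft_force: [0.5, -0.6, 9.3]
finger_gap: 0.0075
[0.44663519 0.20572378 0.0779114 ] [ 0.45729292 -0.56691089  9.29964394] [-0.07985561 -0.33957617  0.02214503] 1.459764515258306
```

```bash
python3 -m handwheel '[[-1,[0,0,0],[0,0,0.04]],[-1,[0,0,0],[0,0,0.05]],[-1,[0,0,0],[0,0,0]]]'; python3 - <<'E'
from h import *
s=status.state();R=s["orientation"];print(s["tcp_pos"],s["ft_force"],s["torque"],np.arctan2(R[1,1],R[0,1]))
E
```

```text
clock: 27.3
tcp_pos: [0.4467, 0.2059, 0.0779]
orientation: [[-0.98, 0.2, 0.001], [0.2, 0.98, 0.0], [-0.001, 0.0, -1.0]]
ft_force: [1.5, 0.5, 9.6]
finger_gap: 0.0083
[0.44665282 0.20588128 0.07793529] [1.48818852 0.50520084 9.58455579] [ 0.08486879 -0.29601637  0.03812635] 1.3699216777615344
```

```bash
python3 -m handwheel '[[-1,[0,0,0],[0,0,0.07]],[-1,[0,0,0],[0,0,0.08]],[-1,[0,0,0],[0,0,0.08]],[-1,[0,0,0],[0,0,0.07]],[-1,[0,0,0],[0,0,0]]]'; python3 - <<'E'
from h import *
s=status.state();R=s["orientation"];print(s["tcp_pos"],s["ft_force"],s["torque"],np.arctan2(R[1,1],R[0,1]))
E
```

```text
clock: 27.92
tcp_pos: [0.4467, 0.2063, 0.078]
orientation: [[-0.877, 0.48, 0.001], [0.48, 0.877, 0.001], [-0.0, 0.001, -1.0]]
ft_force: [1.2, 2.0, 10.1]
finger_gap: 0.008
[0.44674573 0.20631552 0.07795632] [ 1.2285917   2.04804909 10.11746358] [ 0.40376477 -0.28538125 -0.00706319] 1.069931753402655
```

```bash
python3 -m handwheel '[[-1,[0,0.0004,0],[0,0,0.07]],[-1,[0,0,0],[0,0,0.08]],[-1,[0,0,0],[0,0,0.08]],[-1,[0,0,0],[0,0,0.07]],[-1,[0,0,0],[0,0,0]]]'; python3 - <<'E'
from h import *
s=status.state();R=s["orientation"];print(s["tcp_pos"],s["ft_force"],s["torque"],np.arctan2(R[1,1],R[0,1]))
E
```

```text
clock: 28.55
tcp_pos: [0.447, 0.2067, 0.078]
orientation: [[-0.696, 0.718, 0.001], [0.718, 0.696, 0.001], [-0.0, 0.001, -1.0]]
ft_force: [1.1, 1.7, 9.8]
finger_gap: 0.0082
[0.44701359 0.20674147 0.07797307] [1.05533232 1.7344493  9.77942283] [ 0.50650581 -0.2803651   0.0159299 ] 0.7699334235041729
```

```bash
python3 -m handwheel '[[-1,[0,0.0004,0],[0,0,0.07]],[-1,[0,0,0],[0,0,0.08]],[-1,[0,0,0],[0,0,0.08]],[-1,[0,0,0],[0,0,0.07]],[-1,[0,0,0],[0,0,0]]]'; python3 - <<'E'
from h import *
s=status.state();R=s["orientation"];print(s["tcp_pos"],s["ft_force"],s["torque"],np.arctan2(R[1,1],R[0,1]))
E
```

```text
clock: 29.18
tcp_pos: [0.4474, 0.2071, 0.078]
orientation: [[-0.453, 0.892, 0.001], [0.892, 0.453, 0.001], [0.0, 0.001, -1.0]]
ft_force: [1.6, 3.0, 9.2]
finger_gap: 0.0078
[0.44739741 0.20713675 0.07801123] [1.61168209 3.02591955 9.16866252] [ 0.63399113 -0.34438292 -0.01105878] 0.4698992868606614
```

```bash
python3 -m handwheel '[[-1,[0.0004,0,0],[0,0,0.07]],[-1,[0,0,0],[0,0,0.07]],[-1,[0,0,0],[0,0,0.06]],[-1,[0,0,0],[0,0,0.05]],[-1,[0,0,0],[0,0,0]]]'; python3 - <<'E'
from h import *
s=status.state();R=s["orientation"];print(s["tcp_pos"],s["ft_force"],s["torque"],np.arctan2(R[1,1],R[0,1]))
E
```

```text
clock: 29.8
tcp_pos: [0.4477, 0.2073, 0.0781]
orientation: [[-0.218, 0.976, 0.002], [0.976, 0.218, 0.001], [0.0, 0.002, -1.0]]
ft_force: [2.8, 2.5, 9.6]
finger_gap: 0.0083
[0.44771831 0.20734566 0.07811929] [2.75840519 2.51700579 9.64149834] [ 0.52648568 -0.63231372  0.0274235 ] 0.2199461246278374
```

```bash
python3 -m handwheel '[[-1,[0,0,0],[0,0,0.03]],[-1,[0,0,0],[0,0,0.03]],[-1,[0,0,0],[0,0,0]]]'; python3 - <<'E'
from h import *
s=status.state();R=s["orientation"];print(s["tcp_pos"],s["ft_force"],s["torque"],np.arctan2(R[1,1],R[0,1]))
E
```

```text
clock: 30.18
tcp_pos: [0.4478, 0.2074, 0.0782]
orientation: [[-0.159, 0.987, 0.002], [0.987, 0.159, 0.001], [0.001, 0.002, -1.0]]
ft_force: [3.1, 2.3, 8.4]
finger_gap: 0.0078
[0.44776388 0.20735611 0.07815483] [3.0789762  2.27352923 8.39765234] [ 0.52861482 -0.63516474 -0.04252251] 0.16017967710114983
```

```bash
python3 -m handwheel '[[-1,[0,0,0.0002],[0,0,0.02]],[-1,[0,0,0],[0,0,0.02]],[-1,[0,0,0],[0,0,0]]]'; python3 - <<'E'
from h import *
s=status.state();R=s["orientation"];print(s["tcp_pos"],s["ft_force"],s["torque"],np.arctan2(R[1,1],R[0,1]))
E
```

```text
clock: 30.55
tcp_pos: [0.4479, 0.2074, 0.078]
orientation: [[-0.12, 0.993, 0.002], [0.993, 0.12, 0.001], [0.001, 0.002, -1.0]]
ft_force: [3.3, 2.0, 9.3]
finger_gap: 0.0078
[0.44787006 0.20739195 0.07802179] [3.33363628 1.97924179 9.29304404] [ 0.61791869 -0.67337424 -0.03250923] 0.12032950191724891
```

```bash
python3 -m handwheel '[[-1,[0,0,-0.0005],[0,0,0]],[-1,[0,0,-0.0005],[0,0,0]],[-1,[0,0,-0.0005],[0,0,0]]]'; python3 - <<'E'
from h import *
s=status.state();R=s["orientation"];print(s["tcp_pos"],s["ft_force"],s["torque"],np.arctan2(R[1,1],R[0,1]))
E
```

```text
clock: 30.92
tcp_pos: [0.4479, 0.2074, 0.0795]
orientation: [[-0.12, 0.993, 0.002], [0.993, 0.12, 0.001], [0.001, 0.002, -1.0]]
ft_force: [3.8, 3.5, 9.3]
finger_gap: 0.008
[0.44786928 0.20738301 0.07952971] [3.82390524 3.50924202 9.28773181] [ 0.56534267 -0.76281994 -0.05214521] 0.12055889825955277
```

```bash
python3 -m handwheel '[[-1,[0,0,-0.0004],[0,0,0]],[-1,[0,0,-0.0004],[0,0,0]],[-1,[0,0,0],[0,0,0]]]'; python3 - <<'E'
from h import *
s=status.state();R=s["orientation"];print(s["tcp_pos"],s["ft_force"],s["torque"],np.arctan2(R[1,1],R[0,1]))
E
```

```text
clock: 31.3
tcp_pos: [0.4478, 0.2074, 0.0803]
orientation: [[-0.12, 0.993, 0.002], [0.993, 0.12, 0.001], [0.001, 0.002, -1.0]]
ft_force: [3.8, 2.9, 8.9]
finger_gap: 0.008
[0.44784653 0.20736209 0.08030929] [3.84452311 2.90464963 8.85809491] [ 0.6161849  -0.75176244 -0.00209818] 0.12059521820258735
```

```bash
python3 -m handwheel '[[-1,[0,0,-0.0004],[0,0,0]],[-1,[0,0,-0.0003],[0,0,0]],[-1,[0,0,0],[0,0,0]]]'; python3 - <<'E'
from h import *
s=status.state();R=s["orientation"];print(s["tcp_pos"],s["ft_force"],s["torque"],np.arctan2(R[1,1],R[0,1]))
E
```

```text
clock: 31.68
tcp_pos: [0.4478, 0.2074, 0.081]
orientation: [[-0.12, 0.993, 0.002], [0.993, 0.12, 0.001], [0.001, 0.002, -1.0]]
ft_force: [3.9, 2.1, 8.6]
finger_gap: 0.0077
[0.44784327 0.20737211 0.08098071] [3.85592925 2.05578164 8.62148241] [ 0.58897503 -0.71422625 -0.03777921] 0.12068377211283324
```

```bash
python3 -m handwheel '[[-1,[0,0,-0.0004],[0,0,0]],[-1,[0,0,-0.0003],[0,0,0]],[-1,[0,0,0],[0,0,0]]]'; python3 - <<'E'
from h import *
s=status.state();R=s["orientation"];print(s["tcp_pos"],s["ft_force"],s["torque"],np.arctan2(R[1,1],R[0,1]))
a,d=eyes.snapshot("scene");cv2.imwrite("pics/scene12.png",a)
b=np.clip(255*(a/255.)**.45,0,255).astype(np.uint8)
cv2.imwrite("pics/o12.png",over(b,"scene",[],(225,165,285,225),10))
E
```

```text
clock: 32.05
tcp_pos: [0.4478, 0.2074, 0.0813]
orientation: [[-0.12, 0.993, 0.002], [0.993, 0.12, 0.001], [0.0, 0.002, -1.0]]
ft_force: [5.7, 3.1, 2.9]
finger_gap: 0.0079
[0.44775882 0.20737174 0.08134051] [5.70663672 3.13266529 2.89753992] [ 0.74019055 -1.1602755   0.02302034] 0.12073362719530385
```

View pics/o12.png

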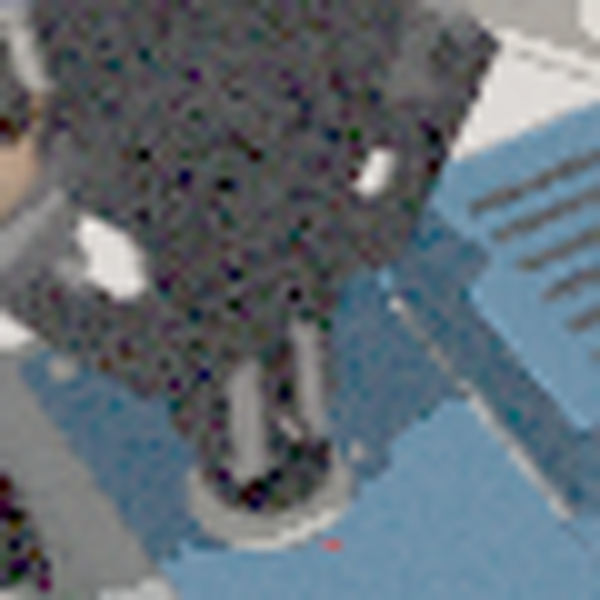

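```bash
python3 -m handwheel '[[-0.5,[0,0,0],[0,0,0]],[-0.4,[0,0,0],[0,0,0]],[-0.4,[0,0,0],[0,0,0]],[-0.4,[0,0,-0.01],[0,0,0]],[-0.4,[0,0,-0.03],[0,0,0]],[-0.4,[0,0,-0.06],[0,0,0]],[-0.4,[0,0,-0.06],[0,0,0]],[-0.4,[0,0,-0.06],[0,0,0]],[-0.4,[0,0,0],[0,0,0]]]'; python3 - <<'E'
from h import *
s=status.state();print(s["tcp_pos"],s["ft_force"])
a,d=eyes.snapshot("scene");np.save("pics/scene13.npy",d);cv2.imwrite("pics/scene13.png",a);W=cloud("scene",d)
b=np.clip(255*(a/255.)**.6,0,255).astype(np.uint8)
cv2.imwrite("pics/o13.png",over(b,"scene",[],(210,140,340,260),5))
roi=W[190:225,236:272]
for lo in(.086,.09):
    q=roi[(roi[...,2]>lo)&(roi[...,2]<.105)&(roi[...,0]<.48)];print(len(q),np.median(q,0),q[:,2].max(),cv2.minAreaRect((q[:,:2]*1000).astype(np.float32)))
E
```

```text
clock: 33.22
tcp_pos: [0.4488, 0.2069, 0.3054]
orientation: [[-0.12, 0.993, 0.005], [0.993, 0.12, 0.005], [0.004, 0.006, -1.0]]
ft_force: [0.4, -0.8, -1.1]
finger_gap: 0.0255
[0.44878631 0.20692765 0.30538516] [ 0.40960518 -0.84003786 -1.05932892]
69 [0.44659111 0.20081084 0.09465085] 0.0989853664516297 ((447.0008239746094, 203.44845581054688), (10.26162052154541, 29.85375213623047), 7.079049110412598)
60 [0.4469662  0.20159968 0.0950185 ] 0.0989853664516297 ((447.0008239746094, 203.44845581054688), (10.26162052154541, 29.85375213623047), 7.079049110412598)
```

View pics/o13.png

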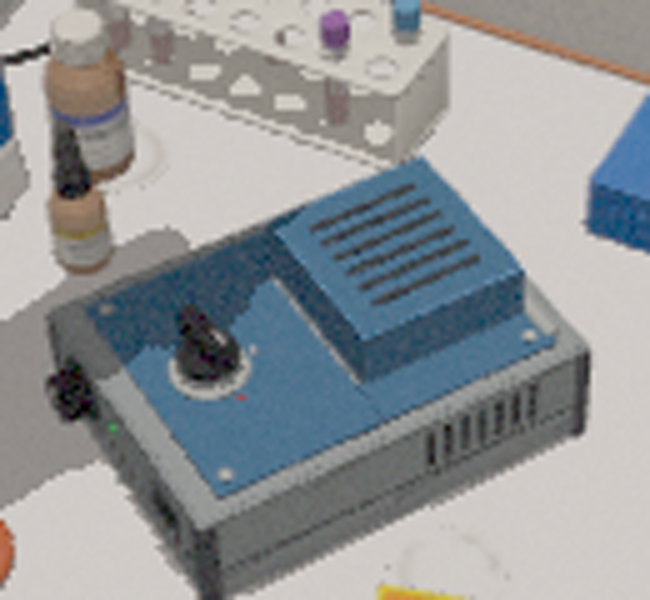

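```bash
python3 -m handwheel '[[-0.4,[0,0,0],[0,0,0]],[-0.4,[0,0,0],[0,0,0]]]'; python3 - <<'E'
from rig import ticket, status
print(ticket.finish_job()); print(status.state()["clock"])
E
```

```text
clock: 33.52
tcp_pos: [0.4459, 0.2065, 0.3002]
orientation: [[-0.12, 0.993, -0.002], [0.993, 0.12, -0.001], [-0.001, -0.002, -1.0]]
ft_force: [0.2, -0.5, -0.1]
finger_gap: 0.0258
the job is handed in; nothing more can be done
None
the job is handed in; nothing more can be done
```

The module is home in the well, the hatch is shut over it, and the stud is locked. I handed the job in at about 33.5 s of the 72 s.

- **Module:** I took the aluminium one by its tab and let it down into the well with almost no side force until it met the floor. The camera then put the tab top at 83 mm, which is the right height for fully home.
- **Hatch:** I pushed it shut at the edge, to one side of the stud. The last step met about 30 N, more than I wanted. That load was on the hatch plate, not the stud or receptacle.
- **Stud:** I pressed it in against the spring, and it bottomed after about 17 mm at 19.7 N on the tool. I raised it about 1 mm and turned it clockwise by about 1.42 rad with almost no torque. I did not push on to the end stop, because that is already well past the 1.27 rad the lock needs.
- **Lock:** As I let the stud rise, the lift on the tool dropped from 8.6 to 2.9 N about 4 mm above the floor, so the notch was holding it. After release, the wing lies across the box at about 1.42 rad and its top is about 12 mm lower than when unpressed.

**Disagreements:** the two cameras differed by 2–4 mm, and the stud sat about 2 mm to the left of my estimate. I settled the stud by feel and the well by a camera check.

**Bystanders:** the bottles showed no change in the last picture. I did not measure the dish or the timer afterwards, but the arm never touched either.

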